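Fetch the finger plane from behind the pigment jars

TASK

The little brass finger plane lies hemmed in between the three pigment jars and the file block. Lift all three jars onto the wooden tray, standing up, while the plane stays where it lies; then set the plane sole down in the middle of the cork pad; and only then put each jar back, upright and wholly on the coaster of its own colour. Set everything down gently: drop, throw or tip nothing.

Things in the scene. Friction and masses are not known exactly. Their poses are not given: they have to be found in the camera images.
- jar_red: Closed upright white pigment jar with a red lid and a red band low on its wall; loose, 0.15 to 0.31 kg. 92 mm tall: straight round wall 48 mm in diameter up to 72 mm, then the lid, 46 mm in diameter, from 76 to 92 mm. Origin: centre of its underside; z up; its yaw means nothing. At the start it stands on the red coaster.
- jar_yellow: Closed upright white pigment jar with a yellow lid and a yellow band low on its wall; loose, 0.15 to 0.31 kg. 92 mm tall: straight round wall 48 mm in diameter up to 72 mm, then the lid, 46 mm in diameter, from 76 to 92 mm. Origin: centre of its underside; z up; its yaw means nothing. At the start it stands on the yellow coaster.
- jar_blue: Closed upright white pigment jar with a blue lid and a blue band low on its wall; loose, 0.15 to 0.31 kg. 92 mm tall: straight round wall 48 mm in diameter up to 72 mm, then the lid, 46 mm in diameter, from 76 to 92 mm. Origin: centre of its underside; z up; its yaw means nothing. At the start it stands on the blue coaster.
- coaster_red: Flat round red coaster, 72 mm in diameter, 6 mm thick, fixed to the bench: the home of the red jar. Origin: centre of its underside, on the bench; its top is 6 mm above. At the start its rim shows round the jar's foot.
- coaster_yellow: Flat round yellow coaster, 72 mm in diameter, 6 mm thick, fixed to the bench: the home of the yellow jar. Origin: centre of its underside, on the bench; its top is 6 mm above. At the start its rim shows round the jar's foot.
- coaster_blue: Flat round blue coaster, 72 mm in diameter, 6 mm thick, fixed to the bench: the home of the blue jar. Origin: centre of its underside, on the bench; its top is 6 mm above. At the start its rim shows round the jar's foot.
- plane: Small brass finger plane with wooden plug and steel blade, loose, 0.2 to 0.33 kg. 72 mm long (x), 38 mm wide (y; flat parallel brass cheeks along its whole length, up to 32 mm), 34 mm high, blade and pin up to about 42 mm. Grip it across its width. Origin: centre of its sole (underside); z up. Starts on the bench, its length pointing roughly at the file block.
- tray: Low open tray of pale wood, fixed: 280 mm (x) by 115 mm (y) outside, 268 by 103 mm inside, floor 6 mm thick, rim 16 mm above the bench. Holds the three jars in one row along its x, for instance 75 mm apart. Origin: centre of its underside, on the bench; on one side of the jars, left or right.
- cork_pad: Square cork pad, 120 by 120 mm, 5 mm thick, fixed, on the other side of the jars from the tray. Origin: centre of its underside, on the bench; its top is 5 mm above.
- file_block: Fixed pale wooden block, 60 (x) by 210 (y) by 60 mm high, an obstacle beyond the plane; five upright files in a row along its y, 12 mm behind its middle, reach 175 mm above the bench. Its x points away from the robot. The plane lies about 90 mm from its origin on the -x side, with one jar to its left, one to its right and one in front. Origin: centre of its underside.
Things that resemble listed ones, but are neither listed nor needed, are in the scene too. Of the things shaped like the coaster_blue, the blue one is meant.

How it is judged:
By the outcome, as a careful person would: the job done as asked, in the order asked, and still so for the second after the job is handed in, with the robot touching nothing.
It also fails if it takes over 144 s, if anything falls off the work surface, if the arm or the gripper's body presses on something with over 40 N, if the wrist force passes 120 N, or if a joint passes its speed limit or range.

ROBOT

A 6-joint arm with a two-finger parallel gripper is mounted at the origin on the work surface. World frame = base frame: x ahead of the robot, y to its left, z up, the work surface at z = 0. Lengths are in m, angles in rad, forces in N, time in s.
With the tool pointing down it reaches from about 0.375 to 0.975 m from the base axis. Payload 3.8 kg.
Tool frame: the origin (TCP) lies midway between the tips of the shut fingers; the grasp point (between the pads) lies 19 mm behind it; z points along the fingers, y is the line along which they close (so a half turn about z gives the same grasp; the last joint's range is limited). The gripper opens to 85 mm and grips with 20 to 120 N. Pads are 22 mm wide; open, the fingers measure 114 mm over their backs; the gripper's body (76 mm by 85 mm) begins 54 mm behind the grasp point. The pads swing forward as they close: fully open they stand 13 mm farther back than shut.
Start: joints at [1.227, 0.264, 1.604, -0, 1.274, -0.037], TCP at [0.204, 0.643, 0.202] pointing down, gripper open.
Joint ranges: [-2.63, 2.63], [-0.94, 2.18], [0.31, 2.57], [-1.31, 4.45], [0, 2.66], [-2.55, 2.55]. Speed limits (rad/s): [2.57, 2.57, 3.14, 3.14, 3.14, 3.14].

INTERFACE

Orientations are given as a rotation vector (axis times angle).
In Python, from workcell import bot, cams gives the robot as it stands.
- The arm moves only by the tool play_rows, never from a script. Its argument "rows" is a list of rows, each a list of 2 entries, a list of its own where there are three numbers: the shift along the tool's x, y, z scaled (see below), then the turn, a rotation vector about the tool's x, y, z scaled (see below). A call has 1 to 20 rows; each row is the pose to reach, as a shift and turn from the pose commanded when the call began, along the tool's axes at that moment; what a row does not reach only later rows make up. The controller multiplies each number of a shift by 250 mm and each number of a turn by 45 degrees. A row lasts 1/12 s, in which the tool goes at most 41.7 mm and 7.16 degrees, less where a joint would pass 70% of its speed; a pose out of reach is approached as far as the arm can. A call with a number of a shift or a turn outside -1 to 1 is refused whole. A call with a gripper value outside its range is refused whole. "claw" is the opening, from -1 (shut) to 1 (fully open), set as the call begins (left out, the last holds). The fingers move at their own pace and stop on an object; "newtons" is the grip in N (left out, the last holds). Time passes only in rows, so rows that repeat a pose let the fingers close. It gives the time, the measured TCP pose, the force, the opening and the grip force at its end, in the units of the state.
- bot.read_state(): the state, without advancing time (a new reading comes with each control period).
- cams.read_camera(name): name is "scene" or "top" or "wrist"; returns a dict with "image" (384x512x3 uint8, red, green, blue), "K" (3x3 intrinsics, pixels), "T" (4x4, takes a point from camera to world coordinates); the wrist camera has in their place "mount" (4x4, takes a point from camera to tool coordinates, whose origin is the TCP and whose axes are the flange's). Camera axes: x right, y down, z forward; pixel columns grow to the right and rows downward; lengths in m; the calibration is good to about 2 mm. A picture is of the moment at which its call begins: read the wrist's pose just before it. There is no depth.
- bot.finish_job(): hands the job in; it is judged then, once.
The state is a dict: "time": time; "q": joint angles; "joint_vel": joint speeds; "joint_torque": joint torques, N m; "tool_pos": TCP position; "tcp_rot": TCP orientation; "wrist_force": force on the tool from outside, world axes, zero at the start; "torque": the same for the moment, N m; "width": opening from 0.0 (shut) to 1.0 (fully open); "grip_force": force on a finger pad.
Only numpy, scipy, OpenCV 4.12 (cv2) and the standard library are available. Lean on these libraries where they do the work, as an engineer would, in place of code of your own. Each camera call takes 0.05 s, during which the arm holds its last target. There are 200 camera calls.

## Working session

There is one attempt and no reset: what is moved stays moved. The work goes in short steps, Python scripts to look and compute and a tool call to move; the robot and the scene stay as the last step left them, time stands still between calls to the robot, and variables do not carry over. Pictures are saved under pics/ and viewed, at most 14 in all, crops included, and the job is handed in when it is done.

Besides the shell and the picture viewer there is one more tool, called as name(argument=value, ...) on one line, values as JSON. play_rows: Moves the arm, as the interface text tells. Its arguments: {"type":"object","properties":{"rows":{"type":"array","items":{"type":"array"}},"claw":{"type":"number"},"newtons":{"type":"number"}},"required":["rows"]}

```bash
ls; mkdir -p pics; python3 - <<'E'
from workcell import bot,cams
import cv2,numpy as np
s=bot.read_state()
for k,v in s.items(): print(k,v)
for n in ("top","scene"):
    c=cams.read_camera(n); cv2.imwrite(f"pics/{n}0.png",c["image"][:,:,::-1]); print(n,c["K"].tolist(),np.round(c["T"],4).tolist())
c=cams.read_camera("wrist"); print(np.round(c["mount"],4).tolist())
E
```

```text
pics
time 0.0
q [ 1.22710447e+00  2.64742179e-01  1.60541307e+00 -1.15019981e-05
  1.27365867e+00 -3.68695600e-02]
joint_vel [ 0.00056881  0.00019467 -0.00102252 -0.00030297  0.00098406  0.00203571]
joint_torque [-1.15246443e-03 -5.15097606e+01 -3.67322409e+01 -8.06748153e-05
  1.24601190e-02  2.49008178e-05]
tool_pos [0.20358651 0.64272494 0.20044837]
tcp_rot [-0.47999902 -3.10429089  0.00342899]
wrist_force [ 0.7804497  -0.77413057 -0.51720665]
torque [-0.02886698 -0.00464494 -0.01049661]
grip_force 0.0
width 0.9965737775510236
top [[490.8053069346514, 0.0, 255.71507533870076], [0.0, 490.8053069346514, 197.12306685456295], [0.0, 0.0, 1.0]] [[-0.0181, -0.9986, 0.0495, 0.4359], [-0.9998, 0.0177, -0.0085, 0.009], [0.0076, -0.0496, -0.9987, 1.2073], [0.0, 0.0, 0.0, 1.0]]
scene [[377.31936177187566, 0.0, 255.0392003633738], [0.0, 377.31936177187566, 191.0173685048032], [0.0, 0.0, 1.0]] [[-0.2351, 0.6624, -0.7113, 1.0638], [0.9719, 0.1705, -0.1625, 0.1096], [0.0136, -0.7295, -0.6838, 0.5811], [0.0, 0.0, 0.0, 1.0]]
[[0.0001, -0.9532, -0.3023, 0.0768], [1.0, 0.0001, 0.0, -0.0002], [-0.0, -0.3023, 0.9532, -0.1721], [0.0, 0.0, 0.0, 1.0]]
```

View pics/top0.png

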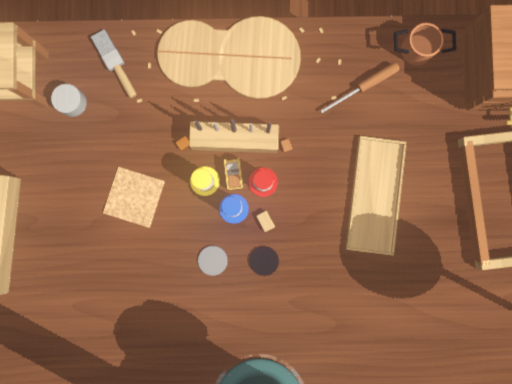

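View pics/scene0.png

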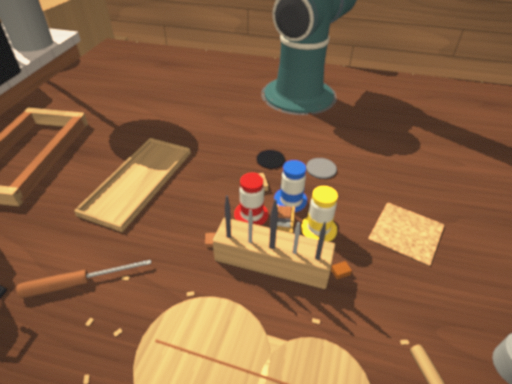

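The top view shows yellow (204,181), red (264,181) and blue (234,209) jars around the plane (233,174). The file block is at (234,136), the cork pad at (134,197) and the tray at (377,195). There are decoy discs at (213,261) and (263,261), and small blocks at (265,220), (182,143) and (286,145). Next I measure.

```bash
cat > h.py <<'E'
from workcell import bot,cams
import cv2,numpy as np
from scipy.spatial.transform import Rotation as R
def cam(n):
    s=bot.read_state(); c=cams.read_camera(n)
    if n=="wrist":
        T=np.eye(4);T[:3,:3]=R.from_rotvec(s["tcp_rot"]).as_matrix();T[:3,3]=s["tool_pos"]; c["T"]=T@c["mount"]
    return c
def ray(c,uv,z):
    d=c["T"][:3,:3]@np.linalg.inv(c["K"])@np.array([uv[0],uv[1],1.]); o=c["T"][:3,3]
    return o+d*(z-o[2])/d[2]
def proj(c,p):
    q=np.linalg.inv(c["T"])@np.append(p,1); q=c["K"]@q[:3]; return q[:2]/q[2]
def ray2(c1,uv1,c2,uv2):
    A=[];b=[]
    for c,uv in((c1,uv1),(c2,uv2)):
        d=c["T"][:3,:3]@np.linalg.inv(c["K"])@np.array([uv[0],uv[1],1.]);d/=np.linalg.norm(d);P=np.eye(3)-np.outer(d,d)
        A.append(P);b.append(P@c["T"][:3,3])
    return np.linalg.lstsq(np.vstack(A),np.hstack(b),rcond=None)[0]
HUE={"red":((0,6),(172,180)),"yellow":((24,34),),"blue":((105,125),)}
def mask(im,col,s=130,v=80):
    h=cv2.cvtColor(im,cv2.COLOR_RGB2HSV); m=0
    for a,b in HUE[col]: m=m|cv2.inRange(h,(a,s,v),(b,255,255))
    return m
E
python3 - <<'E'
from h import *
c=cam("top"); im=c["image"]
for col in HUE:
    m=mask(im,col); cs=[k for k in cv2.findContours(m,0,2)[0] if cv2.contourArea(k)>60]
    for k in cs: 
        (u,v),r=cv2.minEnclosingCircle(k); print(col,round(u,1),round(v,1),round(r,1),cv2.contourArea(k),"z.092",ray(c,(u,v),.092).round(4),"z.006",ray(c,(u,v),.006).round(4))
cr=im[120:240,160:310]; cv2.imwrite("pics/c1.png",cv2.resize(cr,None,fx=5,fy=5,interpolation=2)[:,:,::-1])
h=cv2.cvtColor(im,cv2.COLOR_RGB2HSV); print(h[195,130],h[200,377],h[136,205],h[300,300])
E
```

```text
red 262.6 181.7 15.0 659.5 z.092 [ 0.526  -0.0169  0.092 ] z.006 [ 0.533  -0.0189  0.006 ]
yellow 204.6 180.2 14.6 593.0 z.092 [0.5318 0.1151 0.092 ] z.006 [0.5392 0.1232 0.006 ]
blue 234.1 210.4 12.7 90.0 z.092 [0.4618 0.049  0.092 ] z.006 [0.4638 0.0521 0.006 ]
[ 17  96 249] [ 19  92 248] [ 19  93 245] [ 11 137 151]
```

View pics/c1.png

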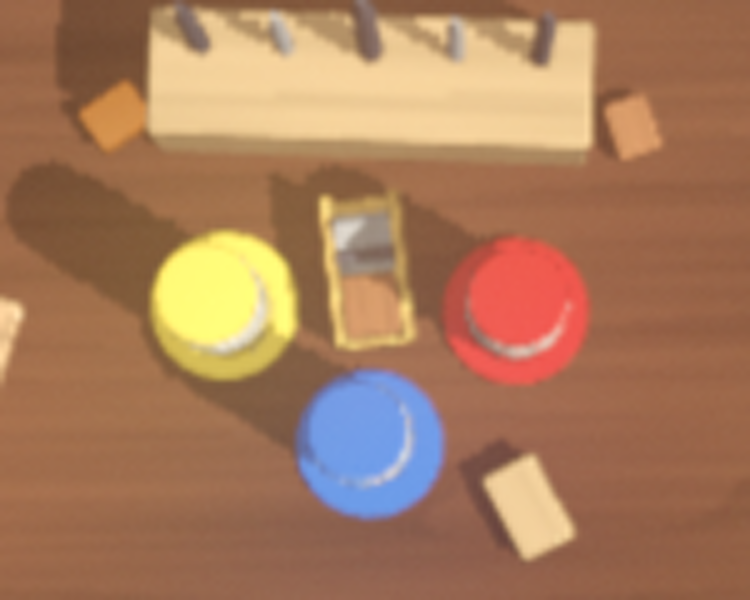

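play_rows(claw=1, rows=[[[-0.1,-0.1,-0.05],[0,0,0.1]],[[-0.25,-0.23,-0.1],[0,0,0.25]],[[-0.38,-0.35,-0.15],[0,0,0.4]],[[-0.5,-0.47,-0.2],[0,0,0.5]],[[-0.62,-0.58,-0.2],[0,0,0.6]],[[-0.74,-0.7,-0.2],[0,0,0.7]],[[-0.84,-0.8,-0.2],[0,0,0.8]],[[-0.88,-0.82,-0.2],[0,0,0.8]],[[-0.88,-0.82,-0.2],[0,0,0.8]],[[-0.88,-0.82,-0.2],[0,0,0.8]]])

```text
time: 1.03
tool_pos: [0.3522, 0.3808, 0.2519]
tcp_rot: [-1.419, -2.802, -0.001]
wrist_force: [0.1, 1.3, -0.6]
width: 1.002
grip_force: 0.0
```

```bash
cat >> h.py <<'E'
def goto(xyz,yaw):
    """units for moving to TCP xyz, tool x axis at world yaw (deg), pointing down"""
    s=bot.read_state(); M=R.from_rotvec(s["tcp_rot"]); y=np.deg2rad(yaw)
    G=R.from_matrix(np.array([[np.cos(y),np.sin(y),0],[np.sin(y),-np.cos(y),0],[0,0,-1.]]))
    sh=M.inv().apply(np.array(xyz)-s["tool_pos"])/.25; tu=np.rad2deg((M.inv()*G).as_rotvec())/45
    print("pos",s["tool_pos"].round(4),"shift",sh.round(3),"turn",tu.round(3),"t",s["time"],"w",round(s["width"],3))
E
python3 -c "
from h import *
goto((.5,.12,.3),90)"
```

```text
pos [0.3522 0.3808 0.2519] shift [-1.191 -0.14  -0.193] turn [ 0.    -0.001  0.806] t 1.0333 w 1.002
```

play_rows(rows=[[[-0.15,-0.02,-0.05],[0,0,0.15]],[[-0.3,-0.05,-0.1],[0,0,0.3]],[[-0.46,-0.08,-0.15],[0,0,0.45]],[[-0.62,-0.1,-0.19],[0,0,0.6]],[[-0.78,-0.12,-0.19],[0,0,0.75]],[[-0.92,-0.14,-0.19],[0,0,0.806]],[[-1,-0.14,-0.19],[0,0,0.806]],[[-1,-0.14,-0.19],[0,0,0.806]],[[-1,-0.14,-0.19],[0,0,0.806]]])

```text
time: 1.78
tool_pos: [0.4721, 0.1602, 0.299]
tcp_rot: [-2.219, -2.223, 0.0]
wrist_force: [0.9, 0.3, -0.5]
width: 1.0
grip_force: 0.0
```

```bash
python3 - <<'E'
from h import *
c=cam("wrist"); cv2.imwrite("pics/w1.png",c["image"][:,:,::-1]); print(c["K"].round(1).tolist()); goto((.5,.12,.3),90)
np.savez("w1.npz",im=c["image"],K=c["K"],T=c["T"])
E
```

```text
[[306.2, 0.0, 247.3], [0.0, 306.2, 199.2], [0.0, 0.0, 1.0]]
pos [0.4717 0.1608 0.2989] shift [-0.164  0.113 -0.005] turn [-0.001 -0.001  0.004] t 1.8333 w 1.0
```

View pics/w1.png

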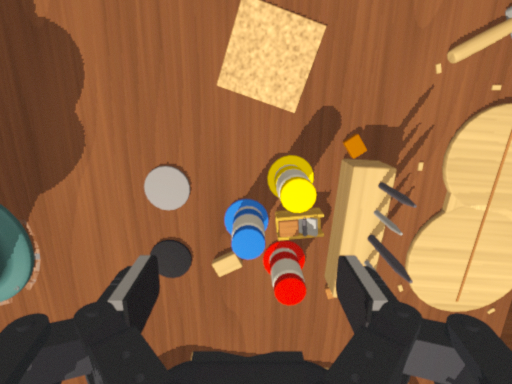

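```bash
python3 - <<'E'
from h import *
w=dict(np.load("w1.npz")); w["image"]=w["im"]; t=cam("top")
for n,c in(("top",t),("wrist",w)):
    for col in HUE:
        m=mask(c["image"],col,110,60); 
        for k in cv2.findContours(m,0,2)[0]:
            if cv2.contourArea(k)>100:
                (u,v),r=cv2.minEnclosingCircle(k); p=ray(c,(u,v),.006);p2=ray(c,(u,v),.098); e=np.linalg.norm(ray(c,(u+r,v),.006)-p)
                x,y,W,H=cv2.boundingRect(k); print(n,col,(round(u),round(v)),round(r,1),"rm",e.round(4),"z6",p[:2].round(4),"z98",p2[:2].round(4),(x,y,W,H))
    h=cv2.cvtColor(c["image"],cv2.COLOR_RGB2HSV); m=cv2.inRange(h,(12,50,170),(27,150,255)); m=cv2.morphologyEx(m,cv2.MORPH_CLOSE,np.ones((5,5)))
    for k in cv2.findContours(m,0,2)[0]:
        a=cv2.contourArea(k)
        if a>300:
            b=cv2.boxPoints(cv2.minAreaRect(k)); ctr=b.mean(0)
            for z in(.005,.016,.033,.06): 
                B=np.array([ray(c,q,z)[:2] for q in b]); d=B[1]-B[0];d2=B[2]-B[1]
                print(n,ctr.round(),z,"ctr",B.mean(0).round(4),"sides",np.linalg.norm(d).round(4),np.linalg.norm(d2).round(4),"ang",np.rad2deg(np.arctan2(d[1],d[0])).round(1)) if a<9000 else 0
E
```

```text
top red (263, 182) 15.0 rm 0.0368 z6 [ 0.5329 -0.0189] z98 [ 0.5255 -0.0168] (248, 167, 30, 30)
top yellow (205, 180) 14.5 rm 0.0354 z6 [0.5386 0.1232] z98 [0.5307 0.1145] (191, 166, 28, 29)
top blue (233, 209) 14.1 rm 0.0345 z6 [0.4681 0.0538] z98 [0.4657 0.0503] (220, 195, 28, 28)
top [ 10. 212.] 0.005 ctr [0.4713 0.5988] sides 0.0488 0.1781 ang -91.0
top [ 10. 212.] 0.016 ctr [0.471  0.5934] sides 0.0483 0.1765 ang -91.0
top [ 10. 212.] 0.033 ctr [0.4705 0.585 ] sides 0.0477 0.174 ang -91.0
top [ 10. 212.] 0.06 ctr [0.4697 0.5718] sides 0.0466 0.17 ang -91.0
top [204. 180.] 0.005 ctr [0.5386 0.1237] sides 0.0712 0.0714 ang -91.0
top [204. 180.] 0.016 ctr [0.5377 0.1226] sides 0.0706 0.0708 ang -91.0
top [204. 180.] 0.033 ctr [0.5362 0.121 ] sides 0.0696 0.0698 ang -91.0
top [204. 180.] 0.06 ctr [0.5339 0.1184] sides 0.068 0.0681 ang -91.0
top [233. 174.] 0.005 ctr [0.5538 0.0528] sides 0.0415 0.0781 ang -84.2
top [233. 174.] 0.016 ctr [0.5527 0.0524] sides 0.0412 0.0774 ang -84.2
top [233. 174.] 0.033 ctr [0.551  0.0517] sides 0.0406 0.0763 ang -84.2
top [233. 174.] 0.06 ctr [0.54
[... 2709 characters left out ...]
tr [0.6454 0.0706] sides 0.1599 0.0806 ang 86.0
wrist [361. 214.] 0.06 ctr [0.6347 0.0809] sides 0.1501 0.0756 ang 86.0
wrist [481.  42.] 0.005 ctr [0.7916 0.3162] sides 0.0912 0.0195 ang 27.9
wrist [481.  42.] 0.016 ctr [0.784  0.3143] sides 0.0891 0.019 ang 27.9
wrist [481.  42.] 0.033 ctr [0.7724 0.3114] sides 0.0857 0.0183 ang 27.9
wrist [481.  42.] 0.06 ctr [0.7539 0.3068] sides 0.0805 0.0172 ang 27.9
wrist [269.  53.] 0.005 ctr [0.5019 0.3   ] sides 0.1221 0.1194 ang 67.4
wrist [269.  53.] 0.016 ctr [0.5012 0.2985] sides 0.1192 0.1166 ang 67.4
wrist [269.  53.] 0.033 ctr [0.5001 0.2962] sides 0.1147 0.1123 ang 67.4
wrist [269.  53.] 0.06 ctr [0.4984 0.2926] sides 0.1077 0.1053 ang 67.4
```

play_rows(claw=0.65, rows=[[[-0.08,0.03,0.03],[0,0,0]],[[-0.2,0.07,0.08],[0,0,0]],[[-0.33,0.12,0.14],[0,0,0]],[[-0.46,0.16,0.2],[0,0,0]],[[-0.58,0.2,0.26],[0,0,0]],[[-0.68,0.235,0.32],[0,0,0]],[[-0.715,0.245,0.42],[0,0,0]],[[-0.715,0.245,0.54],[0,0,0]],[[-0.715,0.245,0.64],[0,0,0]],[[-0.715,0.245,0.7],[0,0,0]],[[-0.715,0.245,0.7],[0,0,0]],[[-0.715,0.245,0.7],[0,0,0]]])

```text
time: 2.88
tool_pos: [0.5328, -0.0172, 0.1234]
tcp_rot: [-2.214, -2.225, 0.002]
wrist_force: [0.3, -0.4, -0.2]
width: 0.824
grip_force: 0.0
```

```bash
python3 - <<'E'
from h import *
goto((.533,-.018,.038),90)
c=cam("wrist"); t=cam("top"); cv2.imwrite("pics/w2.png",np.hstack([c["image"][:,:400],cv2.resize(t["image"][100:300,150:350],(384,384))])[:,:,::-1])
E
```

```text
pos [ 0.5328 -0.0172  0.1234] shift [-0.003  0.002  0.342] turn [-0.003 -0.001  0.006] t 2.8833 w 0.824
```

View pics/w2.png

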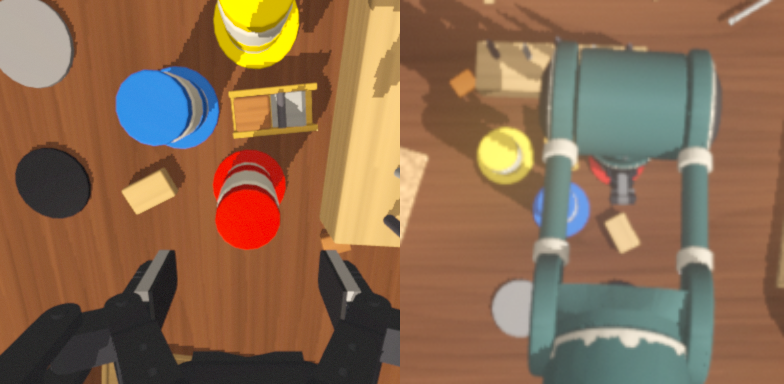

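The wrist view shows the red lid at (248,218), midway between the fingers. The plane is at (274,110). I check the lid's y, then descend.

```bash
python3 - <<'E'
from h import *
c=cam("wrist")
for uv,z in (((248,218),.098),((167,107),.006),((153,106),.098),((257,32),.006),((249,184),.006)): print(uv,ray(c,uv,z).round(4))
P=np.array([ray(c,q,.033)[:2] for q in ((232,90),(316,85),(317,130),(236,136))]); print(P.round(4),P.mean(0).round(4))
d=(P[1]+P[2]-P[0]-P[3])/2; print(np.rad2deg(np.arctan2(d[1],d[0])),np.linalg.norm(d))
E
```

```text
(248, 218) [ 0.5359 -0.0181  0.098 ]
(167, 107) [0.462  0.0545 0.006 ]
(153, 106) [0.4762 0.0565 0.098 ]
(257, 32) [0.5433 0.1161 0.006 ]
(249, 184) [ 0.5373 -0.0178  0.006 ]
[[0.5227 0.0684]
 [0.5909 0.0726]
 [0.5944 0.0368]
 [0.5257 0.0315]] [0.5584 0.0523]
3.941939130985557 0.0686143886153951
```

play_rows(rows=[[[0,0,0.05],[0,0,0]],[[0,0,0.12],[0,0,0]],[[0,0,0.2],[0,0,0]],[[0,0,0.27],[0,0,0]],[[0,0,0.32],[0,0,0]],[[0,0,0.34],[0,0,0]],[[0,0,0.34],[0,0,0]]])

```text
time: 3.62
tool_pos: [0.5327, -0.0188, 0.038]
tcp_rot: [-2.217, -2.223, 0.002]
wrist_force: [-0.3, 0.0, -0.9]
width: 0.824
grip_force: 0.0
```

play_rows(claw=-0.3, newtons=40, rows=[[[0,0,0],[0,0,0]],[[0,0,0],[0,0,0]],[[0,0,0],[0,0,0]],[[0,0,0],[0,0,0]],[[0,0,0],[0,0,0]],[[0,0,0],[0,0,0]],[[0,0,-0.01],[0,0,0]],[[0,0,-0.03],[0,0,0]],[[0,0,-0.07],[0,0,0]],[[0,0,-0.12],[0,0,0]],[[0,0,-0.18],[0,0,0]],[[0,0,-0.25],[0,0,0]],[[0,0,-0.32],[0,0,0]],[[0,0,-0.39],[0,0,0]],[[0,0,-0.44],[0,0,0]],[[0,0,-0.47],[0,0,0]],[[0,0,-0.48],[0,0,0]],[[0,0,-0.48],[0,0,0]]])

```text
time: 5.12
tool_pos: [0.534, -0.019, 0.16]
tcp_rot: [2.218, 2.224, 0.001]
wrist_force: [-0.1, 0.6, -2.3]
width: 0.535
grip_force: 41.3
```

play_rows(rows=[[[-0.02,0.0,0],[0,0,0]],[[-0.06,0.01,0],[0,0,0]],[[-0.12,0.02,0],[0,0,0]],[[-0.2,0.04,0],[0,0,0]],[[-0.29,0.06,0],[0,0,0]],[[-0.38,0.08,0],[0,0,0]],[[-0.47,0.1,0],[0,0,0]],[[-0.56,0.12,0],[0,0,0]],[[-0.65,0.14,0],[0,0,0]],[[-0.74,0.16,0],[0,0,0]],[[-0.82,0.17,0],[0,0,0]],[[-0.89,0.18,0],[0,0,0]],[[-0.95,0.19,0],[0,0,0]],[[-0.98,0.19,0],[0,0,0]],[[-1,0.19,0],[0,0,0]]])

```text
time: 6.37
tool_pos: [0.5815, -0.2699, 0.1587]
tcp_rot: [-2.219, -2.222, 0.0]
wrist_force: [0.3, -0.5, -2.4]
width: 0.54
grip_force: 41.3
```

```bash
python3 -c "
from h import *
goto((.581,-.310,.04),90)"
```

```text
pos [ 0.5815 -0.2699  0.1587] shift [-0.16  -0.002  0.475] turn [-0.001 -0.001  0.002] t 6.3667 w 0.54
```

play_rows(rows=[[[-0.03,0,0],[0,0,0]],[[-0.08,0,0.03],[0,0,0]],[[-0.13,0,0.08],[0,0,0]],[[-0.155,0,0.14],[0,0,0]],[[-0.16,0,0.21],[0,0,0]],[[-0.16,0,0.28],[0,0,0]],[[-0.16,0,0.34],[0,0,0]],[[-0.16,0,0.39],[0,0,0]],[[-0.16,0,0.425],[0,0,0]],[[-0.16,0,0.45],[0,0,0]],[[-0.16,0,0.462],[0,0,0]],[[-0.16,0,0.468],[0,0,0]],[[-0.16,0,0.472],[0,0,0]],[[-0.16,0,0.476],[0,0,0]],[[-0.16,0,0.48],[0,0,0]],[[-0.16,0,0.48],[0,0,0]]])

```text
time: 7.7
tool_pos: [0.5828, -0.3094, 0.0409]
tcp_rot: [2.217, 2.223, 0.001]
wrist_force: [-0.9, 0.1, 2.2]
width: 0.533
grip_force: 41.7
```

play_rows(claw=0.65, rows=[[[0,0,0],[0,0,0]],[[0,0,0],[0,0,0]],[[0,0,0],[0,0,0]],[[0,0,0],[0,0,0]],[[0,0,-0.04],[0,0,0]],[[0,0,-0.1],[0,0,0]],[[0,0,-0.18],[0,0,0]],[[0,0,-0.28],[0,0,0]],[[0,0,-0.38],[0,0,0]],[[0.02,0,-0.48],[0,0,-0.05]],[[0.1,-0.05,-0.54],[0,0,-0.15]],[[0.2,-0.1,-0.56],[0,0,-0.3]],[[0.32,-0.15,-0.56],[0,0,-0.45]],[[0.45,-0.2,-0.56],[0,0,-0.6]],[[0.58,-0.26,-0.56],[0,0,-0.75]],[[0.71,-0.32,-0.56],[0,0,-0.9]],[[0.84,-0.38,-0.56],[0,0,-1]],[[0.95,-0.43,-0.56],[0,0,-1]],[[1,-0.44,-0.56],[0,0,-1]],[[1,-0.44,-0.56],[0,0,-1]]])

```text
time: 9.37
tool_pos: [0.4708, -0.057, 0.18]
tcp_rot: [1.194, 2.905, 0.001]
wrist_force: [1.1, -0.6, -0.5]
width: 0.826
grip_force: 0.0
```

```bash
python3 - <<'E'
from h import *
goto((.470,.055,.13),180)
c=cam("scene"); cv2.imwrite("pics/s2.png",c["image"][:,:,::-1])
E
```

```text
pos [ 0.4708 -0.057   0.18  ] shift [0.317 0.316 0.2  ] turn [ 0.001  0.001 -0.993] t 9.3667 w 0.826
```

View pics/s2.png

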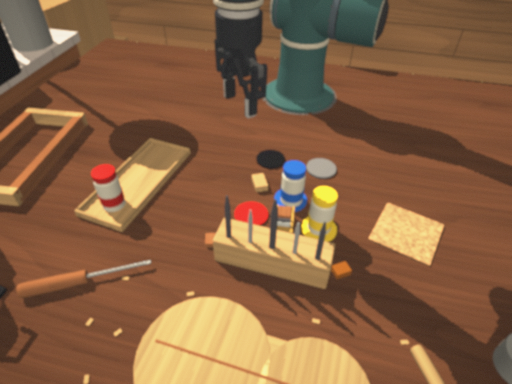

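The scene view shows the red jar upright on the tray at (107,190), with blue and yellow still in place. Next is the blue jar.

play_rows(rows=[[[0.04,0.04,0],[0,0,-0.12]],[[0.1,0.1,0],[0,0,-0.27]],[[0.16,0.16,0],[0,0,-0.42]],[[0.22,0.22,0],[0,0,-0.57]],[[0.27,0.27,0],[0,0,-0.72]],[[0.31,0.31,0.02],[0,0,-0.86]],[[0.317,0.316,0.08],[0,0,-0.993]],[[0.317,0.316,0.15],[0,0,-0.993]],[[0.317,0.316,0.2],[0,0,-0.993]],[[0.317,0.316,0.2],[0,0,-0.993]],[[0.317,0.316,0.2],[0,0,-0.993]]])

```text
time: 10.33
tool_pos: [0.4711, 0.0518, 0.1289]
tcp_rot: [-0.006, -3.14, 0.001]
wrist_force: [0.4, -1.2, 0.1]
width: 0.826
grip_force: 0.0
```

```bash
python3 - <<'E'
from h import *
goto((.470,.055,.04),180)
c=cam("wrist"); cv2.imwrite("pics/w3.png",c["image"][:,:,::-1]); np.savez("w3.npz",im=c["image"],K=c["K"],T=c["T"])
E
```

```text
pos [0.4711 0.0518 0.1289] shift [0.004 0.013 0.355] turn [-0.001 -0.002 -0.005] t 10.3333 w 0.826
```

View pics/w3.png

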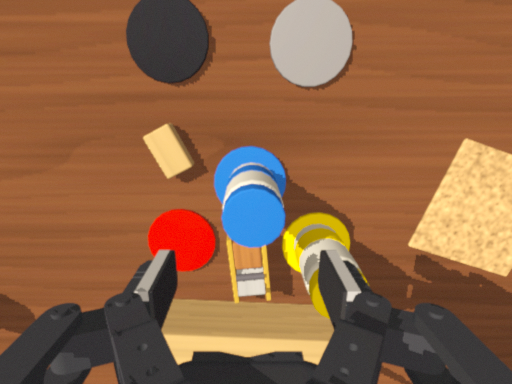

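```bash
python3 - <<'E'
from h import *
w=dict(np.load("w3.npz"))
w["image"]=w["im"]
for uv,z in (((253.5,218),.098),((250,180),.006),((182,240),.006)): print(uv,ray(w,uv,z).round(4))
for q in ((229,240),(233,300),(270,297),(266,245)): print(ray(w,q,.033).round(4))
E
```

```text
(253.5, 218) [0.4726 0.0559 0.098 ]
(250, 180) [0.4677 0.0541 0.006 ]
(182, 240) [ 0.5325 -0.0177  0.006 ]
[0.52   0.0337 0.033 ]
[0.5874 0.0364 0.033 ]
[0.5839 0.0742 0.033 ]
[0.5255 0.0693 0.033 ]
```

play_rows(rows=[[[0.004,0.01,0.05],[0,0,0]],[[0.004,0.013,0.12],[0,0,0]],[[0.004,0.013,0.2],[0,0,0]],[[0.004,0.013,0.27],[0,0,0]],[[0.004,0.013,0.33],[0,0,0]],[[0.004,0.013,0.36],[0,0,0]],[[0.004,0.013,0.36],[0,0,0]]])

```text
time: 10.97
tool_pos: [0.4694, 0.0556, 0.0385]
tcp_rot: [-0.005, -3.14, 0.0]
wrist_force: [-0.6, -0.6, 0.1]
width: 0.826
grip_force: 0.0
```

play_rows(claw=-0.3, rows=[[[0,0,0],[0,0,0]],[[0,0,0],[0,0,0]],[[0,0,0],[0,0,0]],[[0,0,0],[0,0,0]],[[0,0,0],[0,0,0]],[[0,0,0],[0,0,0]],[[0,0,-0.01],[0,0,0]],[[0,0,-0.03],[0,0,0]],[[0,0,-0.07],[0,0,0]],[[0,0,-0.12],[0,0,0]],[[0,0,-0.18],[0,0,0]],[[0,0,-0.25],[0,0,0]],[[0,0,-0.32],[0,0,0]],[[0,0,-0.39],[0,0,0]],[[0,0,-0.44],[0,0,0]],[[0,0,-0.47],[0,0,0]],[[0,0,-0.48],[0,0,0]],[[0,0,-0.48],[0,0,0]]])

```text
time: 12.47
tool_pos: [0.4702, 0.0561, 0.1601]
tcp_rot: [0.004, 3.14, 0.0]
wrist_force: [1.2, 0.5, -1.6]
width: 0.528
grip_force: 41.3
```

```bash
python3 -c "
from h import *
goto((.413,-.286,.04),180)"
```

```text
pos [0.4702 0.0561 0.1601] shift [ 0.225 -1.369  0.48 ] turn [ 0.     0.002 -0.004] t 12.4667 w 0.528
```

play_rows(rows=[[[0,-0.02,0],[0,0,0]],[[0.01,-0.06,0],[0,0,0]],[[0.03,-0.12,0],[0,0,0]],[[0.05,-0.2,0],[0,0,0]],[[0.08,-0.29,0],[0,0,0]],[[0.1,-0.38,0],[0,0,0]],[[0.12,-0.47,0],[0,0,0]],[[0.14,-0.56,0],[0,0,0]],[[0.16,-0.65,0],[0,0,0]],[[0.18,-0.74,0],[0,0,0]],[[0.2,-0.82,0],[0,0,0]],[[0.21,-0.89,0],[0,0,0]],[[0.22,-0.95,0],[0,0,0]],[[0.225,-0.98,0],[0,0,0]],[[0.225,-1,0],[0,0,0]]])

```text
time: 13.72
tool_pos: [0.4116, -0.1947, 0.1583]
tcp_rot: [-0.007, -3.14, -0.001]
wrist_force: [0.7, -0.1, -1.9]
width: 0.526
grip_force: 41.4
```

play_rows(rows=[[[0,-0.02,0],[0,0,0]],[[0,-0.06,0],[0,0,0]],[[0,-0.12,0],[0,0,0]],[[0,-0.19,0],[0,0,0]],[[0,-0.26,0],[0,0,0]],[[0,-0.32,0.03],[0,0,0]],[[0,-0.355,0.08],[0,0,0]],[[0,-0.37,0.15],[0,0,0]],[[0,-0.37,0.22],[0,0,0]],[[0,-0.37,0.29],[0,0,0]],[[0,-0.37,0.35],[0,0,0]],[[0,-0.37,0.4],[0,0,0]],[[0,-0.37,0.43],[0,0,0]],[[0,-0.37,0.452],[0,0,0]],[[0,-0.37,0.464],[0,0,0]],[[0,-0.37,0.47],[0,0,0]],[[0,-0.37,0.474],[0,0,0]],[[0,-0.37,0.478],[0,0,0]],[[0,-0.37,0.481],[0,0,0]],[[0,-0.37,0.481],[0,0,0]]])

```text
time: 15.38
tool_pos: [0.4133, -0.2866, 0.0415]
tcp_rot: [0.004, 3.141, -0.001]
wrist_force: [-4.2, 3.5, 10.0]
width: 0.529
grip_force: 42.6
```

play_rows(claw=0.65, rows=[[[0,0,0],[0,0,0]],[[0,0,0],[0,0,0]],[[0,0,0],[0,0,0]],[[0,0,0],[0,0,0]],[[0,0,-0.04],[0,0,0]],[[0,0,-0.1],[0,0,0]],[[0,0,-0.18],[0,0,0]],[[0,0,-0.28],[0,0,0]],[[0,0,-0.38],[0,0,0]],[[0,0.02,-0.48],[0,0,0.05]],[[0,0.1,-0.54],[0,0,0.15]],[[0,0.2,-0.56],[0,0,0.3]],[[-0.05,0.32,-0.56],[0,0,0.45]],[[-0.1,0.45,-0.56],[0,0,0.6]],[[-0.16,0.58,-0.56],[0,0,0.75]],[[-0.22,0.71,-0.56],[0,0,0.9]],[[-0.26,0.84,-0.56],[0,0,1]],[[-0.3,0.95,-0.56],[0,0,1]],[[-0.3,1,-0.56],[0,0,1]],[[-0.3,1,-0.56],[0,0,1]]])

```text
time: 17.05
tool_pos: [0.4887, -0.0338, 0.1797]
tcp_rot: [1.201, 2.903, 0.002]
wrist_force: [-0.8, 0.4, -0.7]
width: 0.824
grip_force: 0.0
```

```bash
python3 - <<'E'
from h import *
goto((.5386,.122,.13),135)
c=cam("wrist"); cv2.imwrite("pics/w4.png",c["image"][:,:,::-1]); np.savez("w4.npz",im=c["image"],K=c["K"],T=c["T"])
m=mask(c["image"],"yellow",110,60)
for k in cv2.findContours(m,0,2)[0]:
    if cv2.contourArea(k)>100:
        e=cv2.minEnclosingCircle(k); print(e,cv2.boundingRect(k),ray(c,e[0],.098).round(4),ray(c,e[0],.006).round(4))
E
```

```text
pos [ 0.4887 -0.0338  0.1797] shift [0.299 0.582 0.199] turn [ 0.001 -0.     0.001] t 17.05 w 0.824
((427.0, 100.5), 34.39849853515625) (395, 71, 65, 61) [0.5339 0.1218 0.098 ] [0.5699 0.1586 0.006 ]
((382.544677734375, 101.26138305664062), 36.52641296386719) (349, 68, 57, 70) [0.5095 0.0966 0.098 ] [0.5368 0.1242 0.006 ]
```

View pics/w4.png

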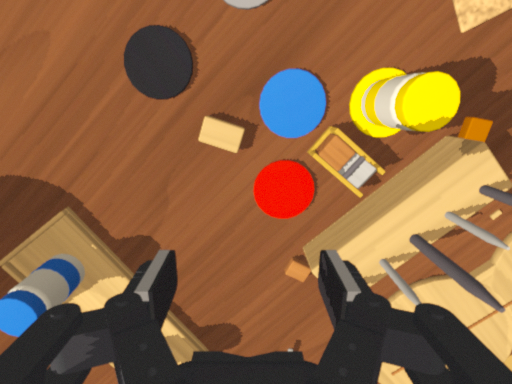

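play_rows(rows=[[[0.03,0.06,0],[0,0,0]],[[0.09,0.18,0],[0,0,0]],[[0.16,0.3,0],[0,0,0]],[[0.22,0.42,0],[0,0,0]],[[0.27,0.52,0],[0,0,0]],[[0.3,0.57,0.02],[0,0,0]],[[0.306,0.58,0.08],[0,0,0]],[[0.306,0.58,0.16],[0,0,0]],[[0.306,0.58,0.24],[0,0,0]],[[0.306,0.58,0.33],[0,0,0]],[[0.306,0.58,0.42],[0,0,0]],[[0.306,0.58,0.5],[0,0,0]],[[0.306,0.58,0.55],[0,0,0]],[[0.306,0.58,0.563],[0,0,0]],[[0.306,0.58,0.563],[0,0,0]]])

```text
time: 18.35
tool_pos: [0.5362, 0.119, 0.0372]
tcp_rot: [-1.207, -2.898, 0.003]
wrist_force: [-0.1, 0.2, -0.4]
width: 0.828
grip_force: 0.0
```

play_rows(claw=-0.3, rows=[[[0,0,0],[0,0,0]],[[0,0,0],[0,0,0]],[[0,0,0],[0,0,0]],[[0,0,0],[0,0,0]],[[0,0,0],[0,0,0]],[[0,0,0],[0,0,0]],[[0,0,-0.01],[0,0,0]],[[0,0,-0.03],[0,0,0]],[[0,0,-0.07],[0,0,0]],[[0,0,-0.12],[0,0,0]],[[0,0,-0.18],[0,0,0]],[[0,0,-0.25],[0,0,0]],[[0,0,-0.32],[0,0,0]],[[0,0,-0.39],[0,0,0]],[[0,0,-0.44],[0,0,0]],[[0,0,-0.47],[0,0,0]],[[0,0,-0.48],[0,0,0]],[[0,0,-0.48],[0,0,0]]])

```text
time: 19.85
tool_pos: [0.5375, 0.1201, 0.159]
tcp_rot: [1.206, 2.9, 0.001]
wrist_force: [0.2, -0.2, -2.8]
width: 0.53
grip_force: 41.4
```

```bash
python3 - <<'E'
from h import *
goto((.497,-.298,.04),135)
w=dict(np.load("w4.npz"))
for col in ("red","blue"):
    for k in cv2.findContours(mask(w["im"],col,110,60),0,2)[0]:
        if cv2.contourArea(k)>1000: e=cv2.minEnclosingCircle(k); print(col,e,ray(w,e[0],.006).round(4))
E
```

```text
pos [0.5375 0.1201 0.159 ] shift [-1.071 -1.294  0.475] turn [ 0.001  0.001 -0.004] t 19.85 w 0.53
red ((283.6679992675781, 188.5830078125), 30.85784149169922) [ 0.5331 -0.0175  0.006 ]
blue ((293.0, 103.0), 34.92859649658203) [0.47   0.0548 0.006 ]
```

play_rows(rows=[[[-0.015,-0.02,0],[0,0,0]],[[-0.05,-0.06,0],[0,0,0]],[[-0.1,-0.12,0],[0,0,0]],[[-0.16,-0.19,0],[0,0,0]],[[-0.22,-0.27,0],[0,0,0]],[[-0.29,-0.35,0],[0,0,0]],[[-0.36,-0.43,0],[0,0,0]],[[-0.42,-0.51,0],[0,0,0]],[[-0.49,-0.59,0],[0,0,0]],[[-0.55,-0.67,0],[0,0,0]],[[-0.62,-0.75,0],[0,0,0]],[[-0.69,-0.83,0],[0,0,0]],[[-0.74,-0.9,0],[0,0,0]],[[-0.79,-0.95,0],[0,0,0]],[[-0.82,-0.99,0],[0,0,0]],[[-0.83,-1,0],[0,0,0]],[[-0.83,-1,0],[0,0,0]]])

```text
time: 21.27
tool_pos: [0.5053, -0.2043, 0.1575]
tcp_rot: [-1.209, -2.898, -0.0]
wrist_force: [-0.3, -0.2, -2.0]
width: 0.528
grip_force: 41.4
```

```bash
python3 - <<'E'
from h import *
goto((.497,-.298,.041),135)
E
```

```text
pos [ 0.5053 -0.2043  0.1575] shift [-0.243 -0.287  0.466] turn [-0.001 -0.002 -0.006] t 21.2667 w 0.528
```

play_rows(rows=[[[-0.02,-0.03,0],[0,0,0]],[[-0.06,-0.07,0],[0,0,0]],[[-0.11,-0.13,0],[0,0,0]],[[-0.17,-0.2,0],[0,0,0]],[[-0.21,-0.25,0.03],[0,0,0]],[[-0.235,-0.28,0.08],[0,0,0]],[[-0.243,-0.287,0.14],[0,0,0]],[[-0.243,-0.287,0.21],[0,0,0]],[[-0.243,-0.287,0.28],[0,0,0]],[[-0.243,-0.287,0.34],[0,0,0]],[[-0.243,-0.287,0.39],[0,0,0]],[[-0.243,-0.287,0.425],[0,0,0]],[[-0.243,-0.287,0.445],[0,0,0]],[[-0.243,-0.287,0.455],[0,0,0]],[[-0.243,-0.287,0.46],[0,0,0]],[[-0.243,-0.287,0.464],[0,0,0]],[[-0.243,-0.287,0.468],[0,0,0]],[[-0.243,-0.287,0.472],[0,0,0]],[[-0.243,-0.287,0.472],[0,0,0]]])

```text
time: 22.85
tool_pos: [0.4984, -0.2973, 0.0407]
tcp_rot: [1.206, 2.9, -0.0]
wrist_force: [-0.4, 0.5, -1.5]
width: 0.53
grip_force: 41.5
```

play_rows(rows=[[[0,0,0.002],[0,0,0]],[[0,0,0.005],[0,0,0]],[[0,0,0.008],[0,0,0]],[[0,0,0.008],[0,0,0]]])

```text
time: 23.18
tool_pos: [0.499, -0.2977, 0.0402]
tcp_rot: [1.206, 2.899, -0.001]
wrist_force: [-2.3, 0.7, 7.2]
width: 0.536
grip_force: 42.0
```

play_rows(claw=0.65, rows=[[[0,0,0],[0,0,0]],[[0,0,0],[0,0,0]],[[0,0,0],[0,0,0]],[[0,0,0],[0,0,0]],[[0,0,-0.04],[0,0,0]],[[0,0,-0.1],[0,0,0]],[[0,0,-0.18],[0,0,0]],[[0,0,-0.28],[0,0,0]],[[0,0,-0.38],[0,0,0]],[[0.01,0.02,-0.48],[0,0,-0.05]],[[0.06,0.08,-0.54],[0,0,-0.15]],[[0.12,0.16,-0.56],[0,0,-0.3]],[[0.19,0.26,-0.56],[0,0,-0.45]],[[0.26,0.36,-0.56],[0,0,-0.6]],[[0.34,0.46,-0.56],[0,0,-0.75]],[[0.41,0.56,-0.56],[0,0,-0.9]],[[0.48,0.66,-0.56],[0,0,-1]],[[0.54,0.74,-0.56],[0,0,-1]],[[0.58,0.78,-0.56],[0,0,-1]],[[0.58,0.78,-0.56],[0,0,-1]]])

```text
time: 24.85
tool_pos: [0.5343, -0.054, 0.179]
tcp_rot: [-0.001, 3.141, 0.002]
wrist_force: [0.3, -0.1, -0.3]
width: 0.824
grip_force: 0.0
```

```bash
python3 - <<'E'
from h import *
goto((.554,.053,.13),184.5)
c=cam("wrist"); t=cam("top"); s=cam("scene")
cv2.imwrite("pics/w5.png",c["image"][:,:,::-1]); np.savez("w5.npz",im=c["image"],K=c["K"],T=c["T"])
cv2.imwrite("pics/s5.png",cv2.resize(s["image"][100:300,60:460],(800,400))[:,:,::-1])
E
```

```text
pos [ 0.5343 -0.054   0.179 ] shift [-0.079  0.428  0.196] turn [ 0.001  0.001 -0.1  ] t 24.85 w 0.824
```

View pics/w5.png

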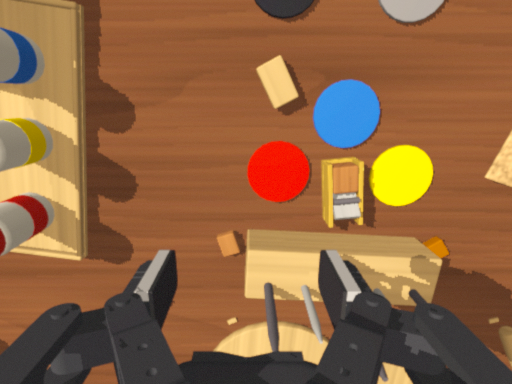

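View pics/s5.png

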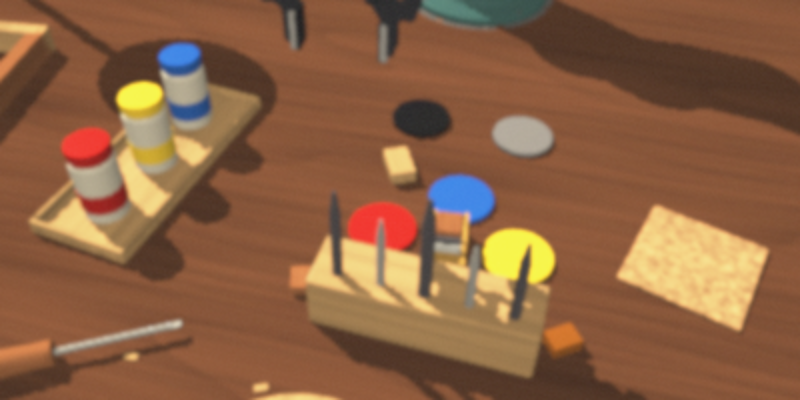

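```bash
python3 - <<'E'
from h import *
w=dict(np.load("w5.npz")); im=w["im"]
for col in HUE:
    for k in cv2.findContours(mask(im,col,110,60),0,2)[0]:
        if cv2.contourArea(k)>1500: e=cv2.minEnclosingCircle(k); print(col,e,ray(w,e[0],.006).round(4))
cv2.imwrite("pics/p5.png",cv2.resize(im[145:240,310:380],None,fx=6,fy=6,interpolation=2)[:,:,::-1])
E
```

```text
red ((278.1271057128906, 171.48304748535156), 31.45594596862793) [ 0.5335 -0.0186  0.006 ]
yellow ((400.5, 175.0), 33.42538833618164) [0.5377 0.1227 0.006 ]
blue ((346.5, 113.5), 34.90711975097656) [0.4693 0.0537 0.006 ]
```

View pics/p5.png

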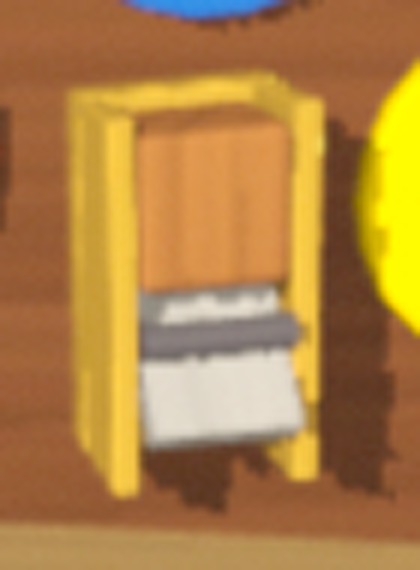

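```bash
python3 - <<'E'
from h import *
w=dict(np.load("w5.npz"))
f=lambda q,z: ray(w,(310+q[0]/6-.4,145+q[1]/6-.4),z)[:2]
P=np.array([f(q,.032) for q in((107,108),(323,98),(318,478),(122,496))]); print(P.round(4),P.mean(0).round(4))
for d in(P[3]-P[0],P[2]-P[1]): print(np.rad2deg(np.arctan2(d[1],d[0])),np.linalg.norm(d))
print(np.linalg.norm(P[1]-P[0]),np.linalg.norm(P[2]-P[3]))
B=[f((68,92),0),f((80,440),0)]; d=B[1]-B[0]; print(B,np.rad2deg(np.arctan2(d[1],d[0])),np.linalg.norm(d))
E
```

```text
[[0.5182 0.0303]
 [0.5165 0.0681]
 [0.5882 0.0754]
 [0.5919 0.039 ]] [0.5537 0.0532]
6.729158889302686 0.07414753998816226
5.841919643686756 0.0721533698070675
0.03778470558770963 0.036579861769812164
[array([0.52123288, 0.03106525]), array([0.59299137, 0.03878029])] 6.136527506320731 0.0721720355525965
```

play_rows(claw=0.18, newtons=60, rows=[[[-0.01,0.04,0],[0,0,-0.05]],[[-0.03,0.13,0],[0,0,-0.134]],[[-0.05,0.24,0],[0,0,-0.134]],[[-0.065,0.34,0],[0,0,-0.134]],[[-0.075,0.41,0],[0,0,-0.134]],[[-0.079,0.43,0.05],[0,0,-0.134]],[[-0.079,0.43,0.14],[0,0,-0.134]],[[-0.079,0.43,0.24],[0,0,-0.134]],[[-0.079,0.43,0.34],[0,0,-0.134]],[[-0.079,0.43,0.41],[0,0,-0.134]],[[-0.079,0.43,0.45],[0,0,-0.134]],[[-0.079,0.43,0.46],[0,0,-0.134]],[[-0.079,0.43,0.46],[0,0,-0.134]],[[-0.079,0.43,0.46],[0,0,-0.134]]])

```text
time: 26.17
tool_pos: [0.5551, 0.0503, 0.0641]
tcp_rot: [-0.16, 3.136, -0.0]
wrist_force: [-0.3, -0.3, 0.2]
width: 0.591
grip_force: 0.0
```

```bash
python3 - <<'E'
from h import *
goto((.554,.0535,.0065),186)
E
```

```text
pos [0.5551 0.0503 0.0641] shift [0.004 0.013 0.23 ] turn [-0.     0.002 -0.003] t 26.1667 w 0.591
```

play_rows(rows=[[[0.004,0.013,0.02],[0,0,0]],[[0.004,0.013,0.06],[0,0,0]],[[0.004,0.013,0.1],[0,0,0]],[[0.004,0.013,0.14],[0,0,0]],[[0.004,0.013,0.18],[0,0,0]],[[0.004,0.013,0.21],[0,0,0]],[[0.004,0.013,0.225],[0,0,0]],[[0.004,0.013,0.23],[0,0,0]],[[0.004,0.013,0.23],[0,0,0]]])

```text
time: 26.92
tool_pos: [0.5525, 0.0538, 0.0051]
tcp_rot: [0.161, -3.136, 0.0]
wrist_force: [-0.3, -0.5, -0.9]
width: 0.587
grip_force: 0.0
```

Clear of contact; close and lift gently.

play_rows(claw=-0.5, rows=[[[0,0,0],[0,0,0]],[[0,0,0],[0,0,0]],[[0,0,0],[0,0,0]],[[0,0,0],[0,0,0]],[[0,0,0],[0,0,0]],[[0,0,0],[0,0,0]],[[0,0,-0.01],[0,0,0]],[[0,0,-0.03],[0,0,0]],[[0,0,-0.06],[0,0,0]],[[0,0,-0.1],[0,0,0]],[[0,0,-0.15],[0,0,0]],[[0,0,-0.2],[0,0,0]],[[0,0,-0.25],[0,0,0]],[[0,0,-0.28],[0,0,0]],[[0,0,-0.3],[0,0,0]],[[0,0,-0.3],[0,0,0]]])

```text
time: 28.25
tool_pos: [0.5542, 0.0539, 0.0828]
tcp_rot: [-0.161, 3.134, 0.0]
wrist_force: [0.1, -0.7, 0.7]
width: 0.248
grip_force: 0.0
```

```bash
python3 - <<'E'
from h import *
goto((.502,.300,.08),180)
t=cam("top"); im=t["image"]
h=cv2.cvtColor(im,cv2.COLOR_RGB2HSV); m=np.zeros(im.shape[:2],np.uint8); m[160:235,95:172]=cv2.inRange(h,(12,40,170),(27,150,255))[160:235,95:172]
m=cv2.morphologyEx(m,cv2.MORPH_CLOSE,np.ones((5,5))); m=cv2.morphologyEx(m,cv2.MORPH_OPEN,np.ones((5,5)))
k=max(cv2.findContours(m,0,2)[0],key=cv2.contourArea); r=cv2.minAreaRect(k); b=cv2.boxPoints(r); P=np.array([ray(t,q,.005)[:2] for q in b]); print(r,P.mean(0).round(4),np.linalg.norm(np.diff(P,axis=0),axis=1))
c=cam("scene"); cv2.imwrite("pics/s6.png",cv2.resize(c["image"][120:270,200:460],(780,450))[:,:,::-1])
E
```

```text
pos [0.5542 0.0539 0.0828] shift [0.107 1.001 0.011] turn [0.    0.004 0.13 ] t 28.25 w 0.248
((134.13558959960938, 197.11404418945312), (52.333377838134766, 50.670692443847656), 17.447187423706055) [0.5009 0.2963] [0.12380533 0.12867963 0.12369748]
```

View pics/s6.png

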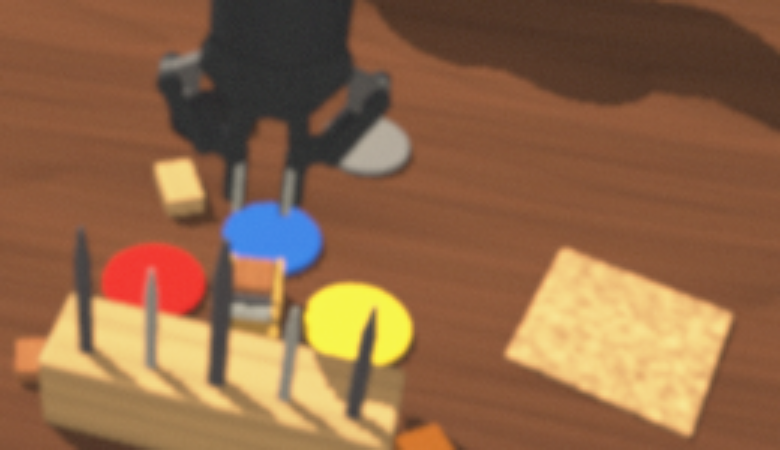

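The view shows the fingers shut in the air and the plane still on the bench at (255,290). The grip slipped off because it was too high on the cheeks. I back up and re-measure.

play_rows(claw=0.18, rows=[[[0.05,0,-0.05],[0,0,0.03]],[[0.15,0,-0.15],[0,0,0.06]],[[0.26,0,-0.27],[0,0,0.1]],[[0.34,0,-0.37],[0,0,0.13]],[[0.36,0,-0.4],[0,0,0.13]],[[0.36,0,-0.4],[0,0,0.13]],[[0.36,0,-0.4],[0,0,0.13]]])

```text
time: 28.93
tool_pos: [0.4637, 0.0446, 0.1803]
tcp_rot: [-0.001, 3.141, 0.0]
wrist_force: [-0.3, 0.3, 0.5]
width: 0.588
grip_force: 0.0
```

```bash
python3 - <<'E'
from h import *
goto((.554,.0535,.08),186)
c=cam("wrist"); im=c["image"]; np.savez("w6.npz",im=im,K=c["K"],T=c["T"])
y=np.deg2rad(6.1); ex=np.array([np.cos(y),np.sin(y)]); ey=np.array([-np.sin(y),np.cos(y)])
for z in(.0,.032):
    print(z,[proj(c,np.append(np.array([.554,.0535])+a*.036*ex+b*.019*ey,z)).round(1).tolist() for a,b in((-1,-1),(-1,1),(1,1),(1,-1))])
h=cv2.cvtColor(im,cv2.COLOR_RGB2HSV); u,v=proj(c,(.554,.0535,.02)).astype(int); print(u,v)
m=cv2.inRange(h,(20,140,110),(28,255,255)); 
for k in cv2.findContours(m,0,2)[0]:
    if cv2.contourArea(k)>40: print(cv2.boundingRect(k),cv2.contourArea(k))
cv2.imwrite("pics/w6.png",cv2.resize(im[max(0,v-70):v+70,max(0,u-70):u+70],None,fx=4,fy=4,interpolation=2)[:,:,::-1])
E
```

```text
pos [0.4637 0.0446 0.1803] shift [-0.361  0.035  0.401] turn [ 0.     0.001 -0.132] t 28.9333 w 0.588
0.0 [[236.2, 215.9], [267.1, 212.8], [271.8, 264.7], [242.7, 267.5]]
0.032 [[235.3, 226.0], [268.8, 222.6], [273.9, 278.3], [242.3, 281.2]]
254 248
(235, 215, 38, 67) 492.5
(283, 203, 60, 53) 2306.0
```

View pics/w6.png

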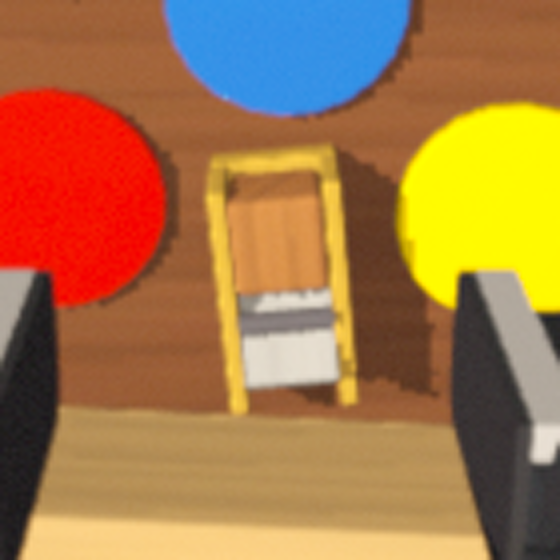

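The plane is exactly where it was: predicted corners and mask agree within 1 px. The close met nothing at TCP z 5 mm, and the jar grip width of about 46 mm suggests I held the lids. I check where the fingertips really are.

```bash
python3 - <<'E'
from h import *
s=cam("scene")
print([ (z,proj(s,(.5542,.0539,.0828+z)).round(1).tolist()) for z in(0,.013,.025,.04)], "seen tips mid (287.5,190.5)")
w=dict(np.load("w6.npz"))
T=w["T"]; st=bot.read_state(); M=np.eye(4);M[:3,:3]=R.from_rotvec(st["tcp_rot"]).as_matrix();M[:3,3]=st["tool_pos"]
for z in(0,-.013,-.025,-.04): print(z,[proj(w,(M@[x,.025,z,1])[:3]).round(1).tolist() for x in(.011,-.011)],"seen (299,247)")
E
```

```text
[(0, [286.3, 199.8]), (0.013, [286.7, 194.8]), (0.025, [287.2, 190.1]), (0.04, [287.8, 184.0])] seen tips mid (287.5,190.5)
0 [[289.2, 215.4], [287.7, 248.3]] seen (299,247)
-0.013 [[292.2, 223.6], [290.5, 258.4]] seen (299,247)
-0.025 [[295.4, 232.3], [293.5, 269.1]] seen (299,247)
-0.04 [[300.1, 245.1], [297.8, 284.8]] seen (299,247)
```

play_rows(claw=0.18, rows=[[[-0.05,0.005,0],[0,0,-0.03]],[[-0.15,0.015,0],[0,0,-0.07]],[[-0.25,0.025,0.03],[0,0,-0.1]],[[-0.33,0.035,0.1],[0,0,-0.132]],[[-0.36,0.035,0.18],[0,0,-0.132]],[[-0.36,0.035,0.26],[0,0,-0.132]],[[-0.36,0.035,0.33],[0,0,-0.132]],[[-0.36,0.035,0.38],[0,0,-0.132]],[[-0.36,0.035,0.4],[0,0,-0.132]],[[-0.36,0.035,0.4],[0,0,-0.132]],[[-0.36,0.035,0.4],[0,0,-0.132]],[[-0.36,0.035,0.4],[0,0,-0.132]]])

```text
time: 30.03
tool_pos: [0.5544, 0.0534, 0.0818]
tcp_rot: [-0.163, 3.135, 0.0]
wrist_force: [0.1, 0.4, -0.1]
width: 0.59
grip_force: 0.0
```

```bash
python3 - <<'E'
from h import *
goto((.554,.0535,-.02),186); print(bot.read_state()["tool_pos"],bot.read_state()["joint_vel"].round(3) if hasattr(bot.read_state()["joint_vel"],"round") else 0)
E
```

```text
pos [0.5544 0.0534 0.0818] shift [0.002 0.    0.407] turn [-0.     0.002 -0.001] t 30.0333 w 0.59
[0.55441598 0.05344199 0.08180975] [ 0.001 -0.014 -0.005  0.     0.     0.001]
```

play_rows(rows=[[[0,0,0.03],[0,0,0]],[[0,0,0.08],[0,0,0]],[[0,0,0.14],[0,0,0]],[[0,0,0.2],[0,0,0]],[[0,0,0.25],[0,0,0]],[[0,0,0.29],[0,0,0]],[[0,0,0.32],[0,0,0]],[[0,0,0.34],[0,0,0]],[[0,0,0.355],[0,0,0]],[[0,0,0.36],[0,0,0]],[[0,0,0.36],[0,0,0]]])

```text
time: 30.95
tool_pos: [0.5536, 0.0534, -0.0092]
tcp_rot: [-0.163, 3.137, -0.0]
wrist_force: [1.0, -0.1, 0.1]
width: 0.588
grip_force: 0.0
```

play_rows(rows=[[[0,0,0.01],[0,0,0]],[[0,0,0.02],[0,0,0]],[[0,0,0.03],[0,0,0]],[[0,0,0.04],[0,0,0]],[[0,0,0.046],[0,0,0]],[[0,0,0.046],[0,0,0]]])

```text
time: 31.45
tool_pos: [0.553, 0.0533, -0.0212]
tcp_rot: [0.163, -3.137, 0.0]
wrist_force: [-0.7, 0.4, -1.0]
width: 0.592
grip_force: 0.0
```

play_rows(claw=-0.5, rows=[[[0,0,0],[0,0,0]],[[0,0,0],[0,0,0]],[[0,0,0],[0,0,0]],[[0,0,0],[0,0,0]],[[0,0,0],[0,0,0]],[[0,0,0],[0,0,0]],[[0,0,0],[0,0,0]]])

```text
time: 32.03
tool_pos: [0.5536, 0.0534, -0.0206]
tcp_rot: [-0.163, 3.137, -0.0]
wrist_force: [0.0, -0.6, 0.4]
width: 0.433
grip_force: 61.3
```

play_rows(rows=[[[0,0,-0.01],[0,0,0]],[[0,0,-0.03],[0,0,0]],[[0,0,-0.06],[0,0,0]],[[0,0,-0.1],[0,0,0]],[[0,0,-0.15],[0,0,0]],[[0,0,-0.2],[0,0,0]],[[0,0,-0.25],[0,0,0]],[[0,0,-0.29],[0,0,0]],[[0,0,-0.31],[0,0,0]],[[0,0,-0.32],[0,0,0]],[[0,0,-0.32],[0,0,0]]])

```text
time: 32.95
tool_pos: [0.5539, 0.0534, 0.0602]
tcp_rot: [-0.163, 3.136, -0.0]
wrist_force: [0.2, -0.2, -1.7]
width: 0.43
grip_force: 60.9
```

play_rows(rows=[[[0,0.02,0],[0,0,0]],[[0.01,0.06,0],[0,0,0]],[[0.015,0.12,0],[0,0,0]],[[0.02,0.19,0],[0,0,0]],[[0.03,0.27,0],[0,0,0]],[[0.035,0.35,0],[0,0,0]],[[0.045,0.43,0],[0,0,0]],[[0.055,0.51,0],[0,0,0]],[[0.06,0.59,0],[0,0,0]],[[0.07,0.67,0],[0,0,0]],[[0.08,0.75,0],[0,0,0]],[[0.09,0.82,0],[0,0,0]],[[0.095,0.89,0],[0,0,0]],[[0.1,0.94,0],[0,0,0]],[[0.105,0.98,0],[0,0,0]],[[0.105,0.995,0],[0,0,0]],[[0.105,0.995,0],[0,0,0]],[[0.105,0.995,0],[0,0,0]]])

```text
time: 34.45
tool_pos: [0.5013, 0.2977, 0.059]
tcp_rot: [0.164, -3.137, 0.001]
wrist_force: [0.9, -0.1, -2.3]
width: 0.432
grip_force: 60.9
```

```bash
python3 - <<'E'
from h import *
goto((.5015,.299,-.0145),186)
c=cam("wrist"); im=c["image"]; np.savez("w7.npz",im=im,K=c["K"],T=c["T"])
h=cv2.cvtColor(im,cv2.COLOR_RGB2HSV); m=cv2.inRange(h,(12,40,150),(24,150,255)); 
for k in cv2.findContours(m,0,2)[0]:
    if cv2.contourArea(k)>800: print(cv2.boundingRect(k),cv2.contourArea(k), [ (q[0].tolist(),ray(c,q[0],.005)[:2].round(3).tolist()) for q in cv2.approxPolyDP(k,6,True)])
E
```

```text
pos [0.5013 0.2977 0.059 ] shift [-0.001  0.005  0.294] turn [-0.001 -0.001 -0.   ] t 34.45 w 0.432
(0, 302, 73, 75) 2941.0 [([72, 312], [0.615, 0.155]), ([0, 302], [0.612, 0.093]), ([0, 376], [0.696, 0.082])]
(152, 103, 201, 153) 13758.0 [([207, 103], [0.428, 0.261]), ([152, 242], [0.54, 0.224]), ([183, 255], [0.55, 0.249]), ([202, 244], [0.538, 0.264]), ([204, 255], [0.548, 0.266]), ([201, 211], [0.51, 0.262]), ([211, 189], [0.491, 0.268]), ([281, 188], [0.485, 0.321]), ([293, 209], [0.5, 0.333]), ([291, 248], [0.534, 0.337]), ([297, 243], [0.529, 0.341]), ([306, 252], [0.536, 0.349]), ([352, 170], [0.465, 0.373])]
```

play_rows(rows=[[[0,0.004,0.03],[0,0,0]],[[0,0.004,0.07],[0,0,0]],[[0,0.004,0.12],[0,0,0]],[[0,0.004,0.17],[0,0,0]],[[0,0.004,0.21],[0,0,0]],[[0,0.004,0.24],[0,0,0]],[[0,0.004,0.26],[0,0,0]],[[0,0.004,0.272],[0,0,0]],[[0,0.004,0.28],[0,0,0]],[[0,0.004,0.284],[0,0,0]],[[0,0.004,0.288],[0,0,0]],[[0,0.004,0.292],[0,0,0]],[[0,0.004,0.295],[0,0,0]],[[0,0.004,0.297],[0,0,0]],[[0,0.004,0.297],[0,0,0]]])

```text
time: 35.75
tool_pos: [0.5014, 0.2991, -0.0148]
tcp_rot: [-0.163, 3.137, 0.0]
wrist_force: [-0.1, -0.5, -2.0]
width: 0.429
grip_force: 60.9
```

play_rows(rows=[[[0,0,0.002],[0,0,0]],[[0,0,0.004],[0,0,0]],[[0,0,0.006],[0,0,0]],[[0,0,0.006],[0,0,0]]])

```text
time: 36.08
tool_pos: [0.5015, 0.2992, -0.0156]
tcp_rot: [-0.163, 3.137, 0.0]
wrist_force: [-2.9, -0.7, 4.7]
width: 0.434
grip_force: 61.8
```

play_rows(claw=0.18, rows=[[[0,0,0],[0,0,0]],[[0,0,0],[0,0,0]],[[0,0,0],[0,0,0]],[[0,0,0],[0,0,0]],[[0,0,-0.03],[0,0,0]],[[0,0,-0.08],[0,0,0]],[[0,0,-0.15],[0,0,0]],[[0,0,-0.24],[0,0,0]],[[0,0,-0.35],[0,0,0]],[[0,0,-0.47],[0,0,0]],[[0,-0.05,-0.59],[0,0,0.05]],[[0,-0.15,-0.69],[0,0,0.1]],[[0,-0.28,-0.74],[0,0,0.133]],[[0,-0.42,-0.74],[0,0,0.133]],[[0,-0.56,-0.74],[0,0,0.133]],[[0,-0.7,-0.74],[0,0,0.133]],[[0,-0.84,-0.74],[0,0,0.133]],[[0,-0.96,-0.74],[0,0,0.133]],[[0,-1,-0.74],[0,0,0.133]],[[0,-1,-0.74],[0,0,0.133]]])

```text
time: 37.75
tool_pos: [0.5279, 0.0483, 0.1698]
tcp_rot: [0.006, 3.14, -0.0]
wrist_force: [0.7, -0.2, 0.5]
width: 0.591
grip_force: 0.0
```

play_rows(claw=0.65, rows=[[[0,-0.1,0],[0,0,0]],[[-0.02,-0.24,0],[0,0,0]],[[-0.06,-0.38,0],[0,0,0]],[[-0.1,-0.53,0],[0,0,0]],[[-0.14,-0.68,0],[0,0,0]],[[-0.18,-0.82,0],[0,0,0]],[[-0.22,-0.94,0],[0,0,0]],[[-0.22,-1,0],[0,0,0]],[[-0.22,-1,0],[0,0,0]]])

```text
time: 38.5
tool_pos: [0.5829, -0.2013, 0.1688]
tcp_rot: [0.004, 3.141, -0.001]
wrist_force: [0.1, 0.6, 0.6]
width: 0.825
grip_force: 0.0
```

```bash
python3 - <<'E'
from h import *
goto((.5825,-.3095,.04),180)
c=cam("wrist"); np.savez("w8.npz",im=c["image"],K=c["K"],T=c["T"])
for col in HUE:
    for k in cv2.findContours(mask(c["image"],col,110,60),0,2)[0]:
        if cv2.contourArea(k)>200: e=cv2.minEnclosingCircle(k); print(col,np.round(e[0],1),round(e[1],1),ray(c,e[0],.098)[:2].round(4),ray(c,e[0],.006)[:2].round(4))
t=cam("top"); h=cv2.cvtColor(t["image"],cv2.COLOR_RGB2HSV); np.savez("t8.npz",im=t["image"],K=t["K"],T=t["T"])
cv2.imwrite("pics/t8.png",cv2.resize(t["image"][150:250,80:190],None,fx=5,fy=5,interpolation=2)[:,:,::-1])
# plane gold hue on pad in top
pm=cv2.inRange(h,(18,150,60),(30,255,255)); pm[:,:105]=0; pm[:,165:]=0; pm[:165]=0; pm[230:]=0
p=cv2.findNonZero(pm); 
if p is not None: print(len(p),cv2.boundingRect(p),[ray(t,np.float32(q),.035)[:2].round(3).tolist() for q in cv2.boxPoints(cv2.minAreaRect(p))])
E
```

```text
pos [ 0.5829 -0.2013  0.1688] shift [ 0.001 -0.433  0.515] turn [-0.001  0.001 -0.003] t 38.5 w 0.825
red [121.2 193.7] 29.5 [ 0.5781 -0.306 ] [ 0.6055 -0.3456]
red [148.5 175. ] 22.5 [ 0.5623 -0.2818] [ 0.5837 -0.3123]
red [417.5 128.5] 36.8 [ 0.5259 -0.0695] [ 0.5335 -0.0196]
yellow [126.4  87.7] 34.7 [ 0.4956 -0.2916] [ 0.4917 -0.3258]
blue [158.    9.5] 23.0 [ 0.4445 -0.2634] [ 0.4213 -0.2869]
```

play_rows(rows=[[[0,-0.05,0],[0,0,0]],[[0,-0.15,0],[0,0,0]],[[0,-0.27,0],[0,0,0]],[[0,-0.37,0],[0,0,0]],[[0,-0.42,0.02],[0,0,0]],[[0,-0.433,0.08],[0,0,0]],[[0,-0.433,0.16],[0,0,0]],[[0,-0.433,0.24],[0,0,0]],[[0,-0.433,0.32],[0,0,0]],[[0,-0.433,0.4],[0,0,0]],[[0,-0.433,0.46],[0,0,0]],[[0,-0.433,0.5],[0,0,0]],[[0,-0.433,0.515],[0,0,0]],[[0,-0.433,0.515],[0,0,0]]])

```text
time: 39.77
tool_pos: [0.5814, -0.3067, 0.0386]
tcp_rot: [0.0, -3.14, -0.002]
wrist_force: [0.5, 0.5, 0.7]
width: 0.826
grip_force: 0.0
```

play_rows(claw=-0.3, newtons=40, rows=[[[0,0,0],[0,0,0]],[[0,0,0],[0,0,0]],[[0,0,0],[0,0,0]],[[0,0,0],[0,0,0]],[[0,0,0],[0,0,0]],[[0,0,0],[0,0,0]],[[0,0,-0.01],[0,0,0]],[[0,0,-0.03],[0,0,0]],[[0,0,-0.07],[0,0,0]],[[0,0,-0.12],[0,0,0]],[[0,0,-0.18],[0,0,0]],[[0,0,-0.25],[0,0,0]],[[0,0,-0.32],[0,0,0]],[[0,0,-0.39],[0,0,0]],[[0,0,-0.44],[0,0,0]],[[0,0,-0.47],[0,0,0]],[[0,0,-0.48],[0,0,0]],[[0,0,-0.48],[0,0,0]]])

```text
time: 41.27
tool_pos: [0.5824, -0.3081, 0.1606]
tcp_rot: [0.001, 3.141, -0.001]
wrist_force: [0.7, -0.2, -2.2]
width: 0.533
grip_force: 41.3
```

```bash
python3 - <<'E'
from h import *
goto((.533,-.018,.04),180)
E
```

```text
pos [ 0.5824 -0.3081  0.1606] shift [0.199 1.161 0.482] turn [-0.001  0.001 -0.001] t 41.2667 w 0.533
```

play_rows(rows=[[[0,0.02,0],[0,0,0]],[[0.01,0.06,0],[0,0,0]],[[0.02,0.12,0],[0,0,0]],[[0.04,0.2,0],[0,0,0]],[[0.06,0.29,0],[0,0,0]],[[0.08,0.38,0],[0,0,0]],[[0.1,0.47,0],[0,0,0]],[[0.12,0.56,0],[0,0,0]],[[0.14,0.65,0],[0,0,0]],[[0.16,0.74,0],[0,0,0]],[[0.18,0.82,0],[0,0,0]],[[0.19,0.89,0],[0,0,0]],[[0.2,0.95,0],[0,0,0]],[[0.2,0.98,0],[0,0,0]],[[0.2,1,0],[0,0,0]],[[0.2,1,0],[0,0,0]]])

```text
time: 42.6
tool_pos: [0.5318, -0.0566, 0.1595]
tcp_rot: [0.002, -3.141, -0.0]
wrist_force: [-0.2, -0.5, -1.6]
width: 0.531
grip_force: 41.4
```

```bash
python3 - <<'E'
from h import *
goto((.533,-.018,.04),180)
E
```

```text
pos [ 0.5318 -0.0566  0.1595] shift [-0.005  0.154  0.478] turn [ 0.    -0.001  0.001] t 42.6 w 0.531
```

play_rows(rows=[[[0,0.02,0],[0,0,0]],[[0,0.06,0],[0,0,0]],[[-0.005,0.11,0],[0,0,0]],[[-0.005,0.14,0.03],[0,0,0]],[[-0.005,0.152,0.08],[0,0,0]],[[-0.005,0.154,0.14],[0,0,0]],[[-0.005,0.154,0.21],[0,0,0]],[[-0.005,0.154,0.28],[0,0,0]],[[-0.005,0.154,0.34],[0,0,0]],[[-0.005,0.154,0.39],[0,0,0]],[[-0.005,0.154,0.425],[0,0,0]],[[-0.005,0.154,0.445],[0,0,0]],[[-0.005,0.154,0.458],[0,0,0]],[[-0.005,0.154,0.464],[0,0,0]],[[-0.005,0.154,0.468],[0,0,0]],[[-0.005,0.154,0.472],[0,0,0]],[[-0.005,0.154,0.476],[0,0,0]],[[-0.005,0.154,0.479],[0,0,0]],[[-0.005,0.154,0.479],[0,0,0]]])

```text
time: 44.18
tool_pos: [0.5346, -0.0194, 0.0419]
tcp_rot: [0.001, 3.14, -0.0]
wrist_force: [-3.4, 0.6, 5.0]
width: 0.529
grip_force: 42.1
```

play_rows(claw=0.65, rows=[[[0,0,0],[0,0,0]],[[0,0,0],[0,0,0]],[[0,0,0],[0,0,0]],[[0,0,0],[0,0,0]],[[0,0,-0.04],[0,0,0]],[[0,0,-0.1],[0,0,0]],[[0,0,-0.18],[0,0,0]],[[0,0,-0.28],[0,0,0]],[[0,0,-0.37],[0,0,0]],[[0,-0.03,-0.43],[0,0,0]],[[0.02,-0.1,-0.44],[0,0,0]],[[0.04,-0.22,-0.44],[0,0,0]],[[0.06,-0.36,-0.44],[0,0,0]],[[0.08,-0.5,-0.44],[0,0,0]],[[0.1,-0.64,-0.44],[0,0,0]],[[0.12,-0.78,-0.44],[0,0,0]],[[0.14,-0.9,-0.44],[0,0,0]],[[0.142,-0.98,-0.44],[0,0,0]],[[0.142,-1,-0.44],[0,0,0]],[[0.142,-1,-0.44],[0,0,0]]])

```text
time: 45.85
tool_pos: [0.4979, -0.2707, 0.1506]
tcp_rot: [0.005, 3.141, -0.0]
wrist_force: [-0.7, 0.6, 0.7]
width: 0.826
grip_force: 0.0
```

```bash
python3 - <<'E'
from h import *
goto((.4985,-.2975,.04),180)
c=cam("wrist")
for col in HUE:
    for k in cv2.findContours(mask(c["image"],col,110,60),0,2)[0]:
        if cv2.contourArea(k)>200: e=cv2.minEnclosingCircle(k); print(col,np.round(e[0],1),round(e[1],1),ray(c,e[0],.098)[:2].round(4),ray(c,e[0],.006)[:2].round(4))
E
```

```text
pos [ 0.4979 -0.2707  0.1506] shift [-0.003 -0.107  0.442] turn [-0.     0.001 -0.004] t 45.85 w 0.826
red [476.8 208.2] 36.4 [ 0.5002 -0.0928] [ 0.5327 -0.0198]
yellow [217.9 202.5] 29.6 [ 0.4948 -0.2938] [ 0.5252 -0.3032]
blue [223.5  92.9] 34.2 [ 0.4149 -0.2874] [ 0.4124 -0.2941]
```

play_rows(rows=[[[0,-0.03,0.02],[0,0,0]],[[0,-0.08,0.06],[0,0,0]],[[-0.003,-0.105,0.12],[0,0,0]],[[-0.003,-0.107,0.2],[0,0,0]],[[-0.003,-0.107,0.28],[0,0,0]],[[-0.003,-0.107,0.35],[0,0,0]],[[-0.003,-0.107,0.41],[0,0,0]],[[-0.003,-0.107,0.44],[0,0,0]],[[-0.003,-0.107,0.442],[0,0,0]],[[-0.003,-0.107,0.442],[0,0,0]]])

```text
time: 46.73
tool_pos: [0.4983, -0.2956, 0.0388]
tcp_rot: [0.0, -3.14, -0.001]
wrist_force: [-0.8, 0.4, -0.1]
width: 0.827
grip_force: 0.0
```

play_rows(claw=-0.3, rows=[[[0,0,0],[0,0,0]],[[0,0,0],[0,0,0]],[[0,0,0],[0,0,0]],[[0,0,0],[0,0,0]],[[0,0,0],[0,0,0]],[[0,0,0],[0,0,0]],[[0,0,-0.01],[0,0,0]],[[0,0,-0.03],[0,0,0]],[[0,0,-0.07],[0,0,0]],[[0,0,-0.12],[0,0,0]],[[0,0,-0.18],[0,0,0]],[[0,0,-0.25],[0,0,0]],[[0,0,-0.32],[0,0,0]],[[0,0,-0.39],[0,0,0]],[[0,0,-0.44],[0,0,0]],[[0,0,-0.47],[0,0,0]],[[0,0,-0.48],[0,0,0]],[[0,0,-0.48],[0,0,0]]])

```text
time: 48.23
tool_pos: [0.4989, -0.2963, 0.1603]
tcp_rot: [0.001, 3.141, -0.001]
wrist_force: [0.4, 0.5, -2.6]
width: 0.536
grip_force: 41.3
```

```bash
python3 - <<'E'
from h import *
goto((.5377,.1232,.04),180)
E
```

```text
pos [ 0.4989 -0.2963  0.1603] shift [-0.154  1.678  0.48 ] turn [-0.001  0.001 -0.001] t 48.2333 w 0.536
```

play_rows(rows=[[[0,0.02,0],[0,0,0]],[[0.01,0.06,0],[0,0,0]],[[0.02,0.12,0],[0,0,0]],[[0.03,0.2,0],[0,0,0]],[[0.05,0.29,0],[0,0,0]],[[0.07,0.38,0],[0,0,0]],[[0.09,0.47,0],[0,0,0]],[[0.11,0.56,0],[0,0,0]],[[0.12,0.65,0],[0,0,0]],[[0.12,0.74,0],[0,0,0]],[[0.12,0.83,0],[0,0,0]],[[0.12,0.91,0],[0,0,0]],[[0.12,0.97,0],[0,0,0]],[[0.12,1,0],[0,0,0]]])

```text
time: 49.4
tool_pos: [0.4671, -0.0431, 0.1586]
tcp_rot: [0.003, -3.14, -0.002]
wrist_force: [0.9, -0.3, -2.8]
width: 0.531
grip_force: 41.4
```

play_rows(rows=[[[0,0.02,0],[0,0,0]],[[0,0.06,0],[0,0,0]],[[0,0.12,0],[0,0,0]],[[0,0.2,0],[0,0,0]],[[-0.02,0.29,0],[0,0,0]],[[-0.06,0.38,0],[0,0,0]],[[-0.11,0.46,0],[0,0,0]],[[-0.16,0.53,0],[0,0,0]],[[-0.21,0.59,0],[0,0,0]],[[-0.25,0.64,0],[0,0,0]],[[-0.27,0.67,0],[0,0,0]],[[-0.274,0.678,0],[0,0,0]],[[-0.274,0.678,0],[0,0,0]],[[-0.274,0.678,0],[0,0,0]]])

```text
time: 50.57
tool_pos: [0.5367, 0.1227, 0.1592]
tcp_rot: [-0.001, -3.14, 0.001]
wrist_force: [-0.4, -0.1, -2.5]
width: 0.533
grip_force: 41.4
```

```bash
python3 - <<'E'
from h import *
goto((.5377,.1232,.041),180)
E
```

```text
pos [0.5367 0.1227 0.1592] shift [-0.004  0.002  0.473] turn [-0.001 -0.001 -0.001] t 50.5667 w 0.533
```

play_rows(rows=[[[0,0,0.02],[0,0,0]],[[-0.004,0.002,0.06],[0,0,0]],[[-0.004,0.002,0.12],[0,0,0]],[[-0.004,0.002,0.19],[0,0,0]],[[-0.004,0.002,0.26],[0,0,0]],[[-0.004,0.002,0.33],[0,0,0]],[[-0.004,0.002,0.38],[0,0,0]],[[-0.004,0.002,0.42],[0,0,0]],[[-0.004,0.002,0.442],[0,0,0]],[[-0.004,0.002,0.456],[0,0,0]],[[-0.004,0.002,0.463],[0,0,0]],[[-0.004,0.002,0.467],[0,0,0]],[[-0.004,0.002,0.471],[0,0,0]],[[-0.004,0.002,0.475],[0,0,0]],[[-0.004,0.002,0.478],[0,0,0]],[[-0.004,0.002,0.478],[0,0,0]]])

```text
time: 51.9
tool_pos: [0.5394, 0.1241, 0.0412]
tcp_rot: [0.001, 3.14, 0.0]
wrist_force: [0.5, -0.3, 2.5]
width: 0.536
grip_force: 41.6
```

play_rows(claw=0.65, rows=[[[0,0,0],[0,0,0]],[[0,0,0],[0,0,0]],[[0,0,0],[0,0,0]],[[0,0,0],[0,0,0]],[[0,0,-0.04],[0,0,0]],[[0,0,-0.1],[0,0,0]],[[0,0,-0.18],[0,0,0]],[[0,0,-0.28],[0,0,0]],[[0,0,-0.37],[0,0,0]],[[0.01,-0.03,-0.43],[0,0,0]],[[0.03,-0.1,-0.44],[0,0,0]],[[0.07,-0.22,-0.44],[0,0,0]],[[0.11,-0.36,-0.44],[0,0,0]],[[0.15,-0.5,-0.44],[0,0,0]],[[0.2,-0.64,-0.44],[0,0,0]],[[0.24,-0.78,-0.44],[0,0,0]],[[0.28,-0.92,-0.44],[0,0,0]],[[0.3,-1,-0.44],[0,0,0]],[[0.3,-1,-0.44],[0,0,0]]])

```text
time: 53.48
tool_pos: [0.4624, -0.1296, 0.151]
tcp_rot: [0.007, 3.141, -0.003]
wrist_force: [0.3, 0.0, -1.3]
width: 0.824
grip_force: 0.0
```

play_rows(rows=[[[0.02,-0.06,0],[0,0,0]],[[0.06,-0.18,0],[0,0,0]],[[0.1,-0.31,0],[0,0,0]],[[0.14,-0.44,0],[0,0,0]],[[0.18,-0.55,0],[0,0,0]],[[0.2,-0.62,0],[0,0,0]],[[0.205,-0.642,0],[0,0,0]],[[0.205,-0.642,0],[0,0,0]],[[0.205,-0.642,0],[0,0,0]]])

```text
time: 54.23
tool_pos: [0.4123, -0.2858, 0.1502]
tcp_rot: [0.001, 3.141, 0.001]
wrist_force: [-0.4, 1.3, -0.1]
width: 0.825
grip_force: 0.0
```

```bash
python3 - <<'E'
from h import *
goto((.413,-.2866,.04),180)
c=cam("wrist")
for col in HUE:
    for k in cv2.findContours(mask(c["image"],col,110,60),0,2)[0]:
        if cv2.contourArea(k)>200: e=cv2.minEnclosingCircle(k); print(col,np.round(e[0],1),round(e[1],1),ray(c,e[0],.098)[:2].round(4),ray(c,e[0],.006)[:2].round(4))
E
```

```text
pos [ 0.4123 -0.2858  0.1502] shift [-0.003 -0.004  0.441] turn [ 0.001  0.    -0.001] t 54.2333 w 0.825
red [475.5 279. ] 35.6 [ 0.477  -0.0947] [ 0.5351 -0.0162]
blue [246.  206.7] 28.9 [ 0.4126 -0.2871] [ 0.4444 -0.2874]
```

play_rows(rows=[[[-0.003,-0.004,0.03],[0,0,0]],[[-0.003,-0.004,0.08],[0,0,0]],[[-0.003,-0.004,0.14],[0,0,0]],[[-0.003,-0.004,0.21],[0,0,0]],[[-0.003,-0.004,0.28],[0,0,0]],[[-0.003,-0.004,0.35],[0,0,0]],[[-0.003,-0.004,0.41],[0,0,0]],[[-0.003,-0.004,0.44],[0,0,0]],[[-0.003,-0.004,0.44],[0,0,0]]])

```text
time: 55.03
tool_pos: [0.4107, -0.2853, 0.037]
tcp_rot: [0.001, -3.137, -0.006]
wrist_force: [-0.3, 0.5, -0.6]
width: 0.825
grip_force: 0.0
```

play_rows(claw=-0.3, rows=[[[0,0,0],[0,0,0]],[[0,0,0],[0,0,0]],[[0,0,0],[0,0,0]],[[0,0,0],[0,0,0]],[[0,0,0],[0,0,0]],[[0,0,0],[0,0,0]],[[0,0,-0.01],[0,0,0]],[[0,0,-0.03],[0,0,0]],[[0,0,-0.07],[0,0,0]],[[0,0,-0.12],[0,0,0]],[[0,0,-0.18],[0,0,0]],[[0,0,-0.25],[0,0,0]],[[0,0,-0.32],[0,0,0]],[[0,0,-0.39],[0,0,0]],[[0,0,-0.44],[0,0,0]],[[0,0,-0.47],[0,0,0]],[[0,0,-0.48],[0,0,0]],[[0,0,-0.48],[0,0,0]]])

```text
time: 56.53
tool_pos: [0.4128, -0.2877, 0.1606]
tcp_rot: [0.001, 3.141, -0.001]
wrist_force: [-0.2, -0.0, -2.4]
width: 0.536
grip_force: 41.3
```

```bash
python3 - <<'E'
from h import *
goto((.470,.0545,.041),180)
E
```

```text
pos [ 0.4128 -0.2877  0.1606] shift [-0.228  1.369  0.478] turn [-0.001  0.001 -0.001] t 56.5333 w 0.536
```

play_rows(rows=[[[0,0.02,0],[0,0,0]],[[0,0.06,0],[0,0,0]],[[-0.01,0.12,0],[0,0,0]],[[-0.02,0.2,0],[0,0,0]],[[-0.04,0.29,0],[0,0,0]],[[-0.06,0.38,0],[0,0,0]],[[-0.08,0.47,0],[0,0,0]],[[-0.1,0.56,0],[0,0,0]],[[-0.12,0.65,0],[0,0,0]],[[-0.14,0.74,0],[0,0,0]],[[-0.16,0.83,0],[0,0,0]],[[-0.18,0.91,0],[0,0,0]],[[-0.2,0.97,0],[0,0,0]],[[-0.2,1,0],[0,0,0]]])

```text
time: 57.7
tool_pos: [0.4621, -0.035, 0.159]
tcp_rot: [0.003, -3.14, -0.002]
wrist_force: [0.1, -0.1, -1.8]
width: 0.53
grip_force: 41.4
```

play_rows(rows=[[[0,0.02,0],[0,0,0]],[[-0.01,0.06,0],[0,0,0]],[[-0.015,0.12,0],[0,0,0]],[[-0.02,0.19,0],[0,0,0]],[[-0.025,0.26,0],[0,0,0]],[[-0.028,0.32,0],[0,0,0]],[[-0.028,0.355,0],[0,0,0]],[[-0.028,0.369,0],[0,0,0]],[[-0.028,0.369,0],[0,0,0]],[[-0.028,0.369,0],[0,0,0]]])

```text
time: 58.53
tool_pos: [0.4697, 0.0542, 0.1599]
tcp_rot: [-0.001, -3.141, 0.001]
wrist_force: [0.6, -0.2, -1.1]
width: 0.533
grip_force: 41.4
```

```bash
python3 - <<'E'
from h import *
goto((.470,.0545,.041),180)
E
```

```text
pos [0.4697 0.0542 0.1599] shift [-0.002  0.001  0.476] turn [-0.001 -0.    -0.001] t 58.5333 w 0.533
```

play_rows(rows=[[[0,0,0.02],[0,0,0]],[[0,0,0.06],[0,0,0]],[[0,0,0.12],[0,0,0]],[[0,0,0.19],[0,0,0]],[[0,0,0.26],[0,0,0]],[[0,0,0.33],[0,0,0]],[[0,0,0.38],[0,0,0]],[[0,0,0.42],[0,0,0]],[[0,0,0.442],[0,0,0]],[[0,0,0.456],[0,0,0]],[[0,0,0.463],[0,0,0]],[[0,0,0.467],[0,0,0]],[[0,0,0.471],[0,0,0]],[[0,0,0.475],[0,0,0]],[[0,0,0.478],[0,0,0]],[[0,0,0.478],[0,0,0]]])

```text
time: 59.87
tool_pos: [0.4704, 0.0547, 0.0411]
tcp_rot: [0.001, 3.14, 0.0]
wrist_force: [-1.3, -0.1, -0.1]
width: 0.531
grip_force: 41.4
```

play_rows(rows=[[[0,0,0.002],[0,0,0]],[[0,0,0.004],[0,0,0]],[[0,0,0.004],[0,0,0]]])

```text
time: 60.12
tool_pos: [0.4709, 0.0548, 0.041]
tcp_rot: [0.001, 3.14, 0.0]
wrist_force: [-2.1, 0.5, 6.8]
width: 0.53
grip_force: 41.9
```

play_rows(claw=0.65, rows=[[[0,0,0],[0,0,0]],[[0,0,0],[0,0,0]],[[0,0,0],[0,0,0]],[[0,0,0],[0,0,0]],[[0,0,-0.04],[0,0,0]],[[0,0,-0.1],[0,0,0]],[[0,0,-0.18],[0,0,0]],[[0,0,-0.28],[0,0,0]],[[0,0,-0.38],[0,0,0]],[[0,0,-0.48],[0,0,0]],[[0,-0.1,-0.56],[0,0,0]],[[0,-0.24,-0.6],[0,0,0]],[[0,-0.38,-0.6],[0,0,0]],[[0,-0.52,-0.6],[0,0,0]],[[0,-0.66,-0.6],[0,0,0]],[[0,-0.8,-0.6],[0,0,0]],[[0,-0.92,-0.6],[0,0,0]],[[0,-1,-0.6],[0,0,0]],[[0,-1,-0.6],[0,0,0]],[[0,-1,-0.6],[0,0,0]]])

```text
time: 61.78
tool_pos: [0.4695, -0.196, 0.1899]
tcp_rot: [0.005, 3.141, 0.001]
wrist_force: [-0.5, 0.3, 0.2]
width: 0.824
grip_force: 0.0
```

```bash
python3 - <<'E'
from h import *
s=cam("scene"); t=cam("top")
a=cv2.resize(s["image"][130:280,200:460],(400,231)); b=cv2.resize(t["image"][150:250,90:300],(800,381),interpolation=2)
im=np.zeros((600,800,3),np.uint8); im[:231,:400]=0; im[:219]=0; im[:219,:400]=a[:219]; im[219:]=b
cv2.imwrite("pics/final.png",im[:,:,::-1])
E
```

```text
(no output)
```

View pics/final.png

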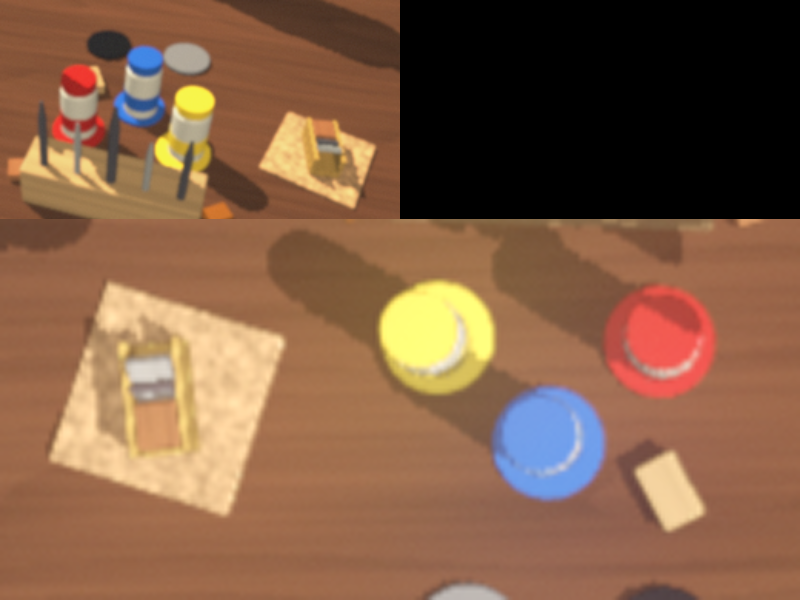

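The final view shows the jars upright, each centred on its own coaster at (437,337), (660,340) and (549,443). The plane lies sole down at (157,398) on the pad, whose centre is (168,399); the offset matches the parallax from the plane's height.

```bash
python3 -c "
from workcell import bot
print(bot.finish_job())"
```

```text
the job is handed in; nothing more can be done
None
```

The job is handed in at about 62 s: in the last picture the plane lies sole down in the middle of the cork pad and each jar stands upright on its own coaster; the first close on the plane missed, without moving it.

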